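# Set, lock and load the rotary drilling jig

### The arm

A 7-joint arm with a two-finger parallel gripper is mounted at the origin on a cart in front of the work surface, level with it; the furniture and walls round the work are solid. World frame = base frame: x ahead of the robot, y to its left, z up, the work surface at z = 0. Lengths are in m, angles in rad, forces in N, time in s.
With the tool pointing down it reaches from about 0.425 to 0.875 m from the base axis. Payload 8.4 kg.
Tool frame: the origin (TCP) lies between the finger pads; the fingertips stand 17 mm ahead of it and the grasp point (between the pads) lies 2 mm behind it; y points along the fingers, x is the direction in which the jaws open and shut, and the axes are right-handed (so a half turn about y gives the same grasp; the last joint's range is limited). The gripper opens to 85 mm and grips with 20 to 120 N. Pads are 22 mm wide; open, the fingers measure 114 mm over their backs; the gripper's body (76 mm by 85 mm) begins 54 mm behind the grasp point. The pads swing forward as they close: fully open they stand 13 mm farther back than shut.
Start: joints at [-1.415, 0.333, 0.04, 1.465, -0.013, 1.343, -0.059], TCP at [0.164, 0.629, 0.248] pointing down, gripper open.
Joint ranges: [-2.58, 2.58], [-0.38, 2.09], [-1.3, 1.39], [0.25, 2.4], [-1.5, 4.64], [0.08, 2.09], [-2.65, 2.65]. Speed limits (rad/s): [2.22, 2.22, 2.79, 2.79, 3.14, 3.14, 3.14].

### API

Orientations are given as a unit quaternion [x, y, z, w].
In Python, from workcell import arm gives the robot as it stands.
- The arm moves only by the shell command python3 -m pendant 'ROWS' [FORCE]. ROWS is text: rows parted by semicolons, each of 5 numbers parted by spaces: the opening, from 0 (shut) to 1 (fully open), then the shift along the tool's x, y, z in m, then the turn about the tool's y in rad. In form: jaw tx ty tz roll; .... A call has exactly 8 rows; each row is the pose to reach, as a shift and turn from the pose commanded when the call began, along the tool's axes at that moment; what a row does not reach only later rows make up. A row lasts 1/10 s, in which the tool goes at most 50 mm and 8.59 degrees, less where a joint would pass 70% of its speed; a pose out of reach is approached as far as the arm can. A call with a gripper value outside its range is refused whole. The fingers move at their own pace and stop on an object; FORCE is the grip in N (left out, the last holds). Time passes only in rows, so rows that repeat a pose let the fingers close, or fill a call up. It gives the time, the measured TCP pose, the force and the opening at its end, in the units of the state.
- arm.state(): the state, without advancing time (a new reading comes with each control period).
- arm.read_camera(name): name is "side" or "top"; returns (picture, depth): 420x560x3 uint8, blue, green, red; 420x560 float32, m along the optical axis (not along the pixel's ray), 0 where there is no reading.
- arm.get_calibration(name): a dict with "mtx" (3x3 intrinsics, pixels), "rvec" (rotation vector, rad) and "tvec" (3), from world to camera coordinates, as OpenCV has them. Camera axes: x right, y down, z forward; pixel columns grow to the right and rows downward; lengths in m; the calibration is good to about 2 mm. A picture is of the moment at which its call begins. get_calibration takes no time and is no camera call.
- arm.finish_job(): hands the job in, once; it reports no verdict.
The state is a dict: "clock": time; "joints": joint angles; "dq": joint speeds; "effort": joint torques, N m; "tcp_pos": TCP position; "ee_rot": TCP orientation; "contact_force": force on the tool from outside, world axes, zero at the start; "moment": the same for the moment, N m; "width": finger opening in m.
Only numpy, scipy, OpenCV 4.12 (cv2) and the standard library are available. Lean on these libraries where they do the work, as an engineer would, in place of code of your own. Each camera call takes 0.05 s, during which the arm holds its last target. There are 200 camera calls.

### The job

Get the green rotary drilling jig ready for the 30 degree holes: slacken its orange lock knob fully, turn the graduated table until its scale reads 30 against the white index line (within about 2 degrees), then tighten the lock knob until it slips round with a click. With the knob tight, lay every wooden blank flat in a pocket of its own on the table, leaving the scale at 30 and the tape measure and cork block where they are.

Things in the scene. Friction and masses are not known exactly. Their poses are not given: they have to be found in the camera images.
- dial (a joint): scale reading of the round aluminium table, rad (30 degrees = 0.524); grows as the table turns anticlockwise seen from above; range -0.2 to 2.1. The table (304 mm across, top face 30 mm above the bench) stays where it is left by its own friction of 0.15 N m, whether or not the knob is tight
- index (a point): inner end of the white index line, on top of the fixed dark index block at the table's edge, on the jig's side toward the robot, 31 mm above the bench. Scale: white ring at the table's edge, a tick each 5 degrees, longer each 10, long thick ones at 0 (red), 30, 60, 90 and 120 (blue), running clockwise from 0; the tick facing this line is the reading
- dial_grip (a point): centre of the black upright bar handle at the middle of the table, on the table's axis, about 90 mm above the bench; the bar is 60 mm long along this frame's x, 16 mm thick along its y, and reaches from 15 mm above to 35 mm below this point, above a hub 44 mm across. The frame turns with the table, its z is up
- lock (a joint): turn of the lock screw, in rad, clockwise from above: 0 = fully slack (stop), 1.2 = tight (stop). Steel core with a red mark in the middle of the orange grip. Friction 0.03 N m
- click (a joint): slip of the orange grip on the lock screw, rad, clockwise: 0 until the screw is tight; turned on with 0.12 N m the grip then slips and snaps into a detent each 60 degrees (rests at 0, 1.05, 2.09, ..., at most 6.4). Let go before half a step (0.52) it springs back. Turned anticlockwise it carries the screw along. The grip's whole turn is lock plus click
- lock_grip (a point): centre of the orange bar grip of the lock knob, on its vertical axis, 70 mm above the bench, 205 mm from the table's axis; the bar is 56 mm long along this frame's x, 16 mm thick along its y, and reaches from 17 mm above to 25 mm below this point. The frame turns with the grip, its z is up
- pocket0 (a point): centre of the floor of one of four rectangular pockets in the top of the table, 30 mm above the bench and 88 mm from the table's axis, at 45, 135, 225 or 315 degrees from the frame's x (the frame is the table's own, z up); inside 82 mm long along the radius by 62 mm wide, lips 4 mm thick and 8 mm high
- pocket1 (a point): centre of the floor of one of four rectangular pockets in the top of the table, 30 mm above the bench and 88 mm from the table's axis, at 45, 135, 225 or 315 degrees from the frame's x (the frame is the table's own, z up); inside 82 mm long along the radius by 62 mm wide, lips 4 mm thick and 8 mm high
- pocket2 (a point): centre of the floor of one of four rectangular pockets in the top of the table, 30 mm above the bench and 88 mm from the table's axis, at 45, 135, 225 or 315 degrees from the frame's x (the frame is the table's own, z up); inside 82 mm long along the radius by 62 mm wide, lips 4 mm thick and 8 mm high
- pocket3 (a point): centre of the floor of one of four rectangular pockets in the top of the table, 30 mm above the bench and 88 mm from the table's axis, at 45, 135, 225 or 315 degrees from the frame's x (the frame is the table's own, z up); inside 82 mm long along the radius by 62 mm wide, lips 4 mm thick and 8 mm high
- blank0_mid (a point): centre of a loose pale wooden block 50 x 70 x 44 mm (its x, y, z), about 0.09 kg, lying on the bench beside the jig; three or four such blanks are there, the absent one is None
- blank1_mid (a point): centre of a loose pale wooden block 50 x 70 x 44 mm (its x, y, z), about 0.09 kg, lying on the bench beside the jig; three or four such blanks are there, the absent one is None
- blank2_mid (a point): centre of a loose pale wooden block 50 x 70 x 44 mm (its x, y, z), about 0.09 kg, lying on the bench beside the jig; three or four such blanks are there, the absent one is None
- blank3_mid (a point): centre of a loose pale wooden block 50 x 70 x 44 mm (its x, y, z), about 0.09 kg, lying on the bench beside the jig; three or four such blanks are there, the absent one is None
- tape_mid (a point): centre of the black and orange tape measure, 71 x 87 x 36 mm, loose on the bench; leave it alone
- cork_mid (a point): centre of the brown cork sanding block, 64 x 107 x 31 mm, loose on the bench; leave it alone
- blank0: the same wooden blank as above, origin at the middle of its underside (22 mm below its centre)
- blank1: the same wooden blank as above, origin at the middle of its underside (22 mm below its centre)
- blank2: the same wooden blank as above, origin at the middle of its underside (22 mm below its centre)
- blank3: the same wooden blank as above, origin at the middle of its underside (22 mm below its centre)
Mind the look-alikes: they are no part of the job. Leave any turquoise or yellow look-alike of the blank3 alone.

How it is judged:
On the way, in this order (a step that is already met when the one before it is completed fails the run):
1. the lock knob is slackened fully (joint lock below 0.15) (value of joint lock below 0.15 rad), for 0.1 s.
2. with the knob slack (lock below 0.4) the scale is set to 30 degrees within 2.5 (value of joint dial between 0.4796 and 0.5676 rad and value of joint lock below 0.4 rad), for 0.3 s.
3. the knob is tightened (lock above 1.1) and has slipped over at least one click (click above 0.8), the scale still at 30 within 2.5 (value of joint dial between 0.4796 and 0.5676 rad and value of joint lock above 1.1 rad and value of joint click above 0.8 rad), for 0.2 s.
4. every blank lies in a pocket of the table (((horizontal distance between blank0_mid and pocket0 below 0.014 m and z of blank0_mid in the frame of pocket0 below 0.028 m and (angle between the x axis of blank0_mid and the z axis of pocket0, either way round below 0.07 rad or angle between the z axis of blank0_mid and the z axis of pocket0, either way round below 0.07 rad)) or (horizontal distance between blank0_mid and pocket1 below 0.014 m and z of blank0_mid in the frame of pocket1 below 0.028 m and (angle between the x axis of blank0_mid and the z axis of pocket1, either way round below 0.07 rad or angle between the z axis of blank0_mid and the z axis of pocket1, either way round below 0.07 rad)) or (horizontal distance between blank0_mid and pocket2 below 0.014 m and z of blank0_mid in the frame of pocket2 below 0.028 m and (angle between the x axis of blank0_mid and the z axis of pocket2, either way round below 0.07 rad or angle between the z axis of blank0_mid and the z axis of pocket2, either way round below 0.07 rad)) or (horizontal distance between blank0_mid and pocket3 below 0.014 m and z of blank0_mid in the frame of pocket3 below 0.028 m and (angle between the x axis of blank0_mid and the z axis of pocket3, either way round below 0.07 rad or angle between the z axis of blank0_mid and the z axis of pocket3, either way round below 0.07 rad))) and ((horizontal distance between blank1_mid and pocket0 below 0.014 m and z of blank1_mid in the frame of pocket0 below 0.028 m and (angle between the x axis of blank1_mid and the z axis of pocket0, either way round below 0.07 rad or angle between the z axis of blank1_mid and the z axis of pocket0, either way round below 0.07 rad)) or (horizontal distance between blank1_mid and pocket1 below 0.014 m and z of blank1_mid in the frame of pocket1 below 0.028 m and (angle between the x axis of blank1_mid and the z axis of pocket1, either way round below 0.07 rad or angle between the z axis of blank1_mid and the z axis of pocket1, either way round below 0.07 rad)) or (horizontal distance between blank1_mid and pocket2 below 0.014 m and z of blank1_mid in the frame of pocket2 below 0.028 m and (angle between the x axis of blank1_mid and the z axis of pocket2, either way round below 0.07 rad or angle between the z axis of blank1_mid and the z axis of pocket2, either way round below 0.07 rad)) or (horizontal distance between blank1_mid and pocket3 below 0.014 m and z of blank1_mid in the frame of pocket3 below 0.028 m and (angle between the x axis of blank1_mid and the z axis of pocket3, either way round below 0.07 rad or angle between the z axis of blank1_mid and the z axis of pocket3, either way round below 0.07 rad))) and ((horizontal distance between blank2_mid and pocket0 below 0.014 m and z of blank2_mid in the frame of pocket0 below 0.028 m and (angle between the x axis of blank2_mid and the z axis of pocket0, either way round below 0.07 rad or angle between the z axis of blank2_mid and the z axis of pocket0, either way round below 0.07 rad)) or (horizontal distance between blank2_mid and pocket1 below 0.014 m and z of blank2_mid in the frame of pocket1 below 0.028 m and (angle between the x axis of blank2_mid and the z axis of pocket1, either way round below 0.07 rad or angle between the z axis of blank2_mid and the z axis of pocket1, either way round below 0.07 rad)) or (horizontal distance between blank2_mid and pocket2 below 0.014 m and z of blank2_mid in the frame of pocket2 below 0.028 m and (angle between the x axis of blank2_mid and the z axis of pocket2, either way round below 0.07 rad or angle between the z axis of blank2_mid and the z axis of pocket2, either way round below 0.07 rad)) or (horizontal distance between blank2_mid and pocket3 below 0.014 m and z of blank2_mid in the frame of pocket3 below 0.028 m and (angle between the x axis of blank2_mid and the z axis of pocket3, either way round below 0.07 rad or angle between the z axis of blank2_mid and the z axis of pocket3, either way round below 0.07 rad))) and ((horizontal distance between blank3_mid and pocket0 below 0.014 m and z of blank3_mid in the frame of pocket0 below 0.028 m and (angle between the x axis of blank3_mid and the z axis of pocket0, either way round below 0.07 rad or angle between the z axis of blank3_mid and the z axis of pocket0, either way round below 0.07 rad)) or (horizontal distance between blank3_mid and pocket1 below 0.014 m and z of blank3_mid in the frame of pocket1 below 0.028 m and (angle between the x axis of blank3_mid and the z axis of pocket1, either way round below 0.07 rad or angle between the z axis of blank3_mid and the z axis of pocket1, either way round below 0.07 rad)) or (horizontal distance between blank3_mid and pocket2 below 0.014 m and z of blank3_mid in the frame of pocket2 below 0.028 m and (angle between the x axis of blank3_mid and the z axis of pocket2, either way round below 0.07 rad or angle between the z axis of blank3_mid and the z axis of pocket2, either way round below 0.07 rad)) or (horizontal distance between blank3_mid and pocket3 below 0.014 m and z of blank3_mid in the frame of pocket3 below 0.028 m and (angle between the x axis of blank3_mid and the z axis of pocket3, either way round below 0.07 rad or angle between the z axis of blank3_mid and the z axis of pocket3, either way round below 0.07 rad)))), for 0.2 s.
At the end, for the whole second after the job is handed in: Scale at 30 degrees within 2.5; knob tight (lock above 1.1) and clicked over (click above 0.8); every blank present lies flat (within 0.07 rad) in a pocket of its own, its centre within 14 mm of the pocket centre in plan and under 28 mm above the floor; all at rest (all of step 3 and all of step 4 and linear speed of each of blank0, blank1, blank2, blank3 below 0.02 m/s and velocity of joint dial between -0.05 and 0.05 rad/s); the robot touches nothing.
It fails at once if a blank is laid on the table (centre over it, higher than 35 mm and within 130 mm of its axis) before the knob has clicked (value of joint click below 0.5 rad and ((horizontal distance between blank0_mid and dial_grip below 0.13 m and height (world z) of blank0_mid above 0.035 m) or (horizontal distance between blank1_mid and dial_grip below 0.13 m and height (world z) of blank1_mid above 0.035 m) or (horizontal distance between blank2_mid and dial_grip below 0.13 m and height (world z) of blank2_mid above 0.035 m) or (horizontal distance between blank3_mid and dial_grip below 0.13 m and height (world z) of blank3_mid above 0.035 m))).
It fails at once if the tape measure or the cork block is moved by more than 40 mm (distance of any of tape_mid, cork_mid from where it was at the start of the episode above 0.04 m).
Of blank0, blank1, blank2, blank3 only 3 to 4 are there at a start; the rules pass over those that are not, and their reading is None.
At some moment in a run one of blank0, blank1, blank2, blank3 may be knocked a few centimetres aside while the robot is not near it.
Once in a run the grip may slacken for a moment while it holds something.
It also fails if it takes over 192 s, if anything falls off the work surface, if the arm or the gripper's body presses on something with over 40 N, if the wrist force passes 120 N, or if a joint passes its speed limit or range.

## Working session

There is one attempt and no reset: what is moved stays moved. The work goes in short steps, Python scripts to look and compute and a shell command to move; the robot and the scene stay as the last step left them, time stands still between calls to the robot, and variables do not carry over. Pictures are saved under pics/ and viewed, about 12 in all and at most 16, crops included, and the job is handed in when it is done.

```bash
ls; mkdir -p pics; cat > h.py <<'E'
import numpy as np, cv2
from workcell import arm
from scipy.spatial.transform import Rotation as R
def cam(n):
    c=arm.get_calibration(n); K=np.array(c["mtx"],float).reshape(3,3); r=cv2.Rodrigues(np.array(c["rvec"],float))[0]; t=np.array(c["tvec"],float).ravel()
    return K,r,t
def ray(n,uv,z):
    "pixel(s) -> world on plane z"
    K,r,t=cam(n); uv=np.atleast_2d(np.array(uv,float)); o=-r.T@t
    d=np.c_[uv,np.ones(len(uv))]@np.linalg.inv(K).T@r
    return o+d*((z-o[2])/d[:,2])[:,None]
def proj(n,p):
    K,r,t=cam(n); q=np.atleast_2d(p)@r.T+t; q=q@K.T; return q[:,:2]/q[:,2:]
def cloud(n,depth):
    K,r,t=cam(n); v,u=np.mgrid[:depth.shape[0],:depth.shape[1]]
    d=np.stack([u,v,np.ones_like(u)],-1)@np.linalg.inv(K).T*depth[...,None]
    return (d-t)@r
E
python3 - <<'E'
from h import *
s=arm.state(); print({k:np.round(v,3) for k,v in s.items()})
print(R.from_quat(s['ee_rot']).as_matrix().round(3))
for n in("top","side"):
    im,d=arm.read_camera(n); cv2.imwrite(f"pics/{n}0.png",im); np.save(f"{n}0.npy",d)
    K,r,t=cam(n); print(n,K.round(1).tolist(),(-r.T@t).round(3),r.round(2).tolist())
E
```

```text
pics
{'clock': np.float64(0.0), 'joints': array([-1.415,  0.334,  0.04 ,  1.466, -0.013,  1.343, -0.058]), 'dq': array([ 0.   , -0.001,  0.   , -0.001,  0.001, -0.001,  0.002]), 'effort': array([ 0.0000e+00, -6.5854e+01,  1.3660e+00, -4.0558e+01,  1.7000e-02,
        1.2000e-02,  0.0000e+00]), 'tcp_pos': array([0.164, 0.629, 0.247]), 'ee_rot': array([ 0.56 ,  0.432, -0.433, -0.559]), 'contact_force': array([0.547, 0.327, 0.126]), 'moment': array([-0.066, -0.022, -0.024]), 'width': np.float64(0.085)}
[[ 0.252 -0.    -0.968]
 [ 0.968 -0.002  0.252]
 [-0.002 -1.    -0.   ]]
top [[481.5, 0.0, 278.0], [0.0, 481.5, 207.0], [0.0, 0.0, 1.0]] [-0.188 -0.223  1.582] [[0.31, -0.95, -0.01], [-0.85, -0.27, -0.44], [0.42, 0.15, -0.9]]
side [[495.0, 0.0, 272.2], [0.0, 495.0, 200.6], [0.0, 0.0, 1.0]] [0.043 1.22  1.275] [[-0.94, -0.34, -0.02], [-0.22, 0.64, -0.74], [0.26, -0.69, -0.68]]
```

View pics/top0.png

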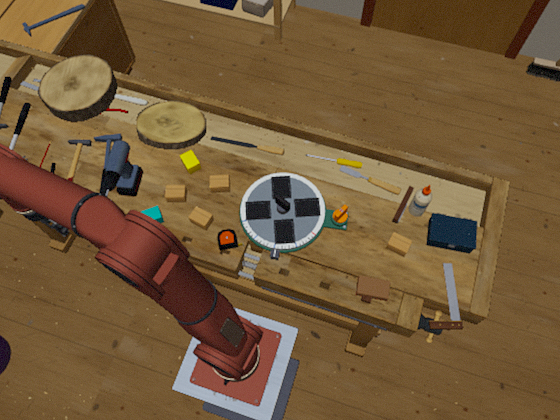

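View pics/side0.png

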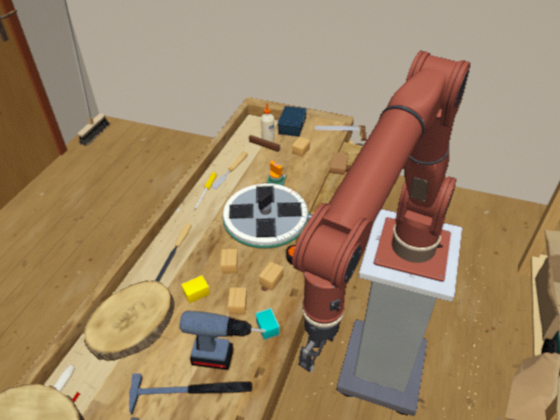

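The top view shows four pale blanks at (175,193), (219,183), (201,217) and (399,243). The look-alikes are yellow (190,162) and turquoise (151,214). The jig is at (283,210), the knob at (341,215), the tape at (228,240) and the cork at (373,288).

```bash
cat > meas.py <<'E'
from h import *
def blanks(n,im,d,show=True):
    P=cloud(n,d); hsv=cv2.cvtColor(im,cv2.COLOR_BGR2HSV); out=[]
    # things with top near z=44mm (on bench) or 74 (in pocket)
    for lo,hi in((.034,.052),(.064,.084)):
        m=((P[...,2]>lo)&(P[...,2]<hi)&(d>0)&(P[...,0]>.2)&(P[...,0]<1.1)).astype(np.uint8)
        k,l,st,c=cv2.connectedComponentsWithStats(m)
        for i in range(1,k):
            if not 60<st[i,4]<700: continue
            q=P[l==i]; rect=cv2.minAreaRect(q[:,:2].astype(np.float32)*1000)
            col=np.median(hsv[l==i],0)
            z=np.median(q[:,2])
            out.append((c[i].round(),z)); 
            b=cv2.boxPoints(rect); e=b[1]-b[0]; f=b[2]-b[1]; e=e if np.linalg.norm(e)>np.linalg.norm(f) else f
            if show: print(n,c[i].round(),st[i,4],"hsv",col,"xy",np.round(rect[0]),"size",np.round(sorted(rect[1])),"long axis deg",round(np.degrees(np.arctan2(e[1],e[0]))%180,1),"z",round(z*1000))
E
python3 - <<'E'
from meas import *
ims={n:(cv2.imread(f"pics/{n}0.png"),np.load(f"{n}0.npy")) for n in("top","side")}
for n in ims: blanks(n,*ims[n])
im,d=ims["top"]; P=cloud("top",d)
m=(P[...,2]>.026)&(P[...,2]<.034); m[:,:230]=0;m[:,335:]=0
q=P[m]; print(len(q),q[:,:2].min(0),q[:,:2].max(0))
h=cv2.cvtColor(im,cv2.COLOR_BGR2HSV)
o=(h[...,0]>5)&(h[...,0]<20)&(h[...,1]>200)&(h[...,2]>150)
v,u=np.nonzero(o); print("orange",[(a,b) for a,b in zip(u,v) if 320<a<360][:60])
for x0,y0,x1,y1,nm in((225,160,365,265,"t"),):
    cv2.imwrite("pics/crop1.png",cv2.resize(im[y0:y1,x0:x1],None,fx=5.6,fy=5.6,interpolation=cv2.INTER_CUBIC))
E
```

```text
top [ 89. 105.] 218 hsv [16. 94. 43.] xy [746. 909.] size [118. 285.] long axis deg 139.9 z 43
top [164. 135.] 655 hsv [ 22. 119. 154.] xy [684. 562.] size [112. 251.] long axis deg 84.8 z 43
top [190. 160.] 216 hsv [ 30. 255. 201.] xy [617. 407.] size [51. 75.] long axis deg 49.5 z 45
top [131. 184.] 134 hsv [103.  139.5  18. ] xy [470. 592.] size [ 72. 108.] long axis deg 13.4 z 40
top [281. 183.] 188 hsv [104.5  37.   97. ] xy [633.  49.] size [ 96. 137.] long axis deg 137.8 z 37
top [219. 182.] 251 hsv [ 18. 144. 172.] xy [563. 267.] size [54. 69.] long axis deg 110.9 z 45
top [175. 191.] 265 hsv [ 18. 145. 171.] xy [476. 406.] size [58. 71.] long axis deg 106.7 z 44
top [294. 197.] 170 hsv [106.  39.  52.] xy [600. -16.] size [90. 95.] long axis deg 59.6 z 37
top [311. 208.] 226 hsv [105.  38.  48.] xy [566. -86.] size [ 85. 133.] long axis deg 149.3 z 37
top [272. 223.] 686 hsv [105.  38.  80.] xy [473.  34.] size [148. 252.] long axis deg 57.9 z 37
top [153. 213.] 164 hsv [ 89. 255. 168.] xy [364. 450.] size [55. 63.] long axis deg 130.0 z 44
top [201. 217.] 268 hsv [ 19. 145.
[... 3305 characters left out ...]
.int64(337), np.int64(212)), (np.int64(338), np.int64(212)), (np.int64(339), np.int64(212)), (np.int64(340), np.int64(212)), (np.int64(333), np.int64(213)), (np.int64(334), np.int64(213)), (np.int64(335), np.int64(213)), (np.int64(336), np.int64(213)), (np.int64(337), np.int64(213)), (np.int64(338), np.int64(213)), (np.int64(339), np.int64(213)), (np.int64(340), np.int64(213)), (np.int64(341), np.int64(213)), (np.int64(345), np.int64(213)), (np.int64(333), np.int64(214)), (np.int64(334), np.int64(214)), (np.int64(335), np.int64(214)), (np.int64(336), np.int64(214)), (np.int64(337), np.int64(214)), (np.int64(338), np.int64(214)), (np.int64(339), np.int64(214)), (np.int64(340), np.int64(214))]
```

View pics/crop1.png

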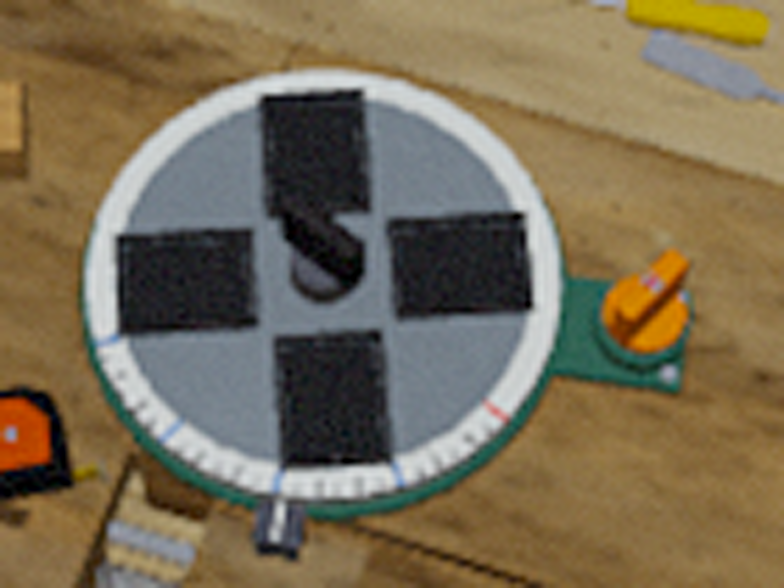

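The crop shows the red 0 tick at crop (497,411), with blue ticks at 30 (397,475), 60 (280,480), 90 (172,430) and 120 (107,340). The white index line is at (280,515), so the reading is about 60 and the table must turn about 30° clockwise. The black handle bar runs from upper left to lower right. The orange grip runs from (620,325) to (680,262).

```bash
python3 - <<'E'
from h import *
im=cv2.imread("pics/top0.png"); h=cv2.cvtColor(im,cv2.COLOR_BGR2HSV)
f=lambda a:(np.array(a,float)+.5)/5.6-.5+[225,160]
w=((h[...,1]<40)&(h[...,2]>150)).astype(np.uint8); w[:,:230]=0;w[:,330:]=0;w[:160]=0;w[255:]=0
k,l,st,c=cv2.connectedComponentsWithStats(w); i=1+st[1:,4].argmax()
v,u=np.nonzero(l==i); p=ray("top",np.c_[u,v],.03)[:,:2].astype(np.float32)
hull=cv2.convexHull(p); (c,r)=cv2.minEnclosingCircle(p); A=np.c_[2*hull[:,0],np.ones(len(hull))]; s=np.linalg.lstsq(A,(hull[:,0]**2).sum(1),rcond=None)[0]
C=s[:2]; print("centre",c,r,"lsq",C,np.sqrt(s[2]+C@C))
ang=lambda q:np.degrees(np.arctan2(*(q[...,:2]-C).T[::-1]))
t=ray("top",f([(497,411),(397,475),(280,480),(172,430),(107,340)]),.03); print("ticks",ang(t),np.linalg.norm(t[:,:2]-C,axis=1))
x=ray("top",f([(280,515)]),.031); print("index",ang(x),x)
pk=f([(315,152),(463,265),(332,398),(187,279)]); q=ray("top",pk,.034); print("pockets",ang(q),np.linalg.norm(q[:,:2]-C,axis=1))
# handle: black pts above z .07, knob orange above .06
for n in("top","side"):
    im=cv2.imread(f"pics/{n}0.png");h=cv2.cvtColor(im,cv2.COLOR_BGR2HSV);P=cloud(n,np.load(f"{n}0.npy"))
    for nm,c0,lo,hi in(("handle",C,.07,.115),("knob",np.array([.55,-.19]),.055,.1)):
        m=(P[...,2]>lo)&(P[...,2]<hi)&(np.linalg.norm(P[...,:2]-c0,axis=-1)<.06)
        q=P[m]; rc=cv2.minAreaRect(q[:,:2].astype(np.float32)*1000); b=cv2.boxPoints(rc);e=max(b[1]-b[0],b[2]-b[1],key=np.linalg.norm)
        top=q[q[:,2]>np.percentile(q[:,2],60)]
        print(n,nm,m.sum(),"ctr",np.round(rc[0]),np.round(rc[1]),"ang",np.degrees(np.arctan2(e[1],e[0]))%180,"zmax",q[:,2].max())
t=np.array(ray("top",f([(287,222),(350,265)]),.105));print("handle top?",t)
t=np.array(ray("top",f([(620,322),(680,262)]),.087));print("knob top?",t, np.linalg.norm(t.mean(0)[:2]-C))
E
```

```text
centre (0.5336787104606628, 0.01561759877949953) 0.15289361774921417 lsq [0.5338264  0.01575045] 0.15186713608493804
ticks [-113.32176632 -143.82659028 -172.83002035  156.65641008  126.35030404] [0.14436189 0.14531268 0.14369687 0.14310785 0.14450824]
index [-171.27339549] [[ 0.36898737 -0.0095518   0.031     ]]
pockets [  21.32434166  -69.08844445 -158.51559226  111.0471802 ] [0.08756743 0.08967149 0.08798284 0.08713917]
top handle 139 ctr [529.  14.] [64. 19.] ang 67.472244 zmax 0.11323771334815409
top knob 115 ctr [ 556. -196.] [33. 56.] ang 153.61082 zmax 0.09582422100811902
side handle 149 ctr [529.  19.] [62. 26.] ang 61.059803 zmax 0.11238059058387978
side knob 118 ctr [ 559. -183.] [23. 58.] ang 158.87334 zmax 0.09379952649709511
handle top? [[ 0.52659537  0.03648155  0.105     ]
 [ 0.51025582 -0.00941754  0.105     ]]
knob top? [[ 0.5320017  -0.17574277  0.087     ]
 [ 0.58284847 -0.20034271  0.087     ]] 0.2051549712217898
```

```bash
cat >> h.py <<'E'
def here():
    s=arm.state(); m=R.from_quat(s['ee_rot']).as_matrix(); return list(s['tcp_pos'])+[np.degrees(np.arctan2(m[1,0],m[0,0]))]
def show():
    s=arm.state(); print("t",round(float(s['clock']),2),"tcp",np.round(here(),4),"j1,j7",np.round(s['joints'],2),"F",np.round(s['contact_force'],1),"Mz",np.round(s['moment'],2),"w",round(float(s['width']),4),"tilt",R.from_quat(s['ee_rot']).as_matrix()[2,1].round(4))
def chain(*T,start=None):
    c=start or here()
    for t in T:
        a=np.radians(c[3]); d=np.array(t[:3])-c[:3]
        x=np.array([np.cos(a),np.sin(a),0]); z=np.cross(x,[0,0,-1])
        r=np.radians(c[3]-t[3]); n=max(np.linalg.norm(d)/.05,abs(np.degrees(r))/8.59)
        print("tx %.4f ty %.4f tz %.4f roll %.4f  rows>=%.1f"%(d@x,-d[2],d@z,r,n)); c=list(t)
E
python3 -c "
from h import *
chain((.42,.40,.25,20),(.54,.1,.25,-40),(.5575,-.19,.20,-105),(.5575,-.19,.14,-115),(.5575,-.19,.07,-115))"
```

```text
tx -0.1567 ty -0.0025 tz -0.3056 roll 0.9670  rows>=6.9
tx 0.0102 ty -0.0000 tz -0.3230 roll 1.0472  rows>=7.0
tx 0.1998 ty 0.0500 tz -0.2109 roll 1.1345  rows>=7.6
tx 0.0000 ty 0.0600 tz 0.0000 roll 0.1745  rows>=1.2
tx 0.0000 ty 0.0700 tz 0.0000 roll 0.0000  rows>=1.4
```

```bash
cat pics/../h.py >/dev/null
python3 -m pendant '1 -.157 0 -.306 .967;1 -.157 0 -.306 .967;1 -.157 0 -.306 .967;1 -.157 0 -.306 .967;1 -.157 0 -.306 .967;1 -.157 0 -.306 .967;1 -.157 0 -.306 .967;1 -.157 0 -.306 .967'
python3 -m pendant '1 .01 0 -.323 1.047;1 .01 0 -.323 1.047;1 .01 0 -.323 1.047;1 .01 0 -.323 1.047;1 .01 0 -.323 1.047;1 .01 0 -.323 1.047;1 .01 0 -.323 1.047;1 .01 0 -.323 1.047'
python3 -c "
from h import *
show()
chain((.5575,-.19,.20,-105),(.5575,-.19,.14,-115))"
```

```text
clock: 0.9
tcp_pos: [0.4259, 0.3938, 0.2484]
ee_rot: [0.698, 0.119, -0.118, -0.696]
contact_force: [-0.3, 0.3, 0.1]
width: 0.0855
clock: 1.7
tcp_pos: [0.541, 0.0957, 0.2483]
ee_rot: [0.664, -0.245, 0.245, -0.663]
contact_force: [-0.5, 0.6, 0.7]
width: 0.0853
t 1.7 tcp [  0.541    0.0957   0.2483 -40.5784] j1,j7 [-0.84  0.14  0.65  1.74 -0.08  1.29 -0.88] F [-0.5  0.6  0.7] Mz [ 0.02  0.02 -0.01] w 0.0853 tilt -1.0
tx 0.1983 ty 0.0483 tz -0.2063 roll 1.1244  rows>=7.5
tx 0.0000 ty 0.0600 tz 0.0000 roll 0.1745  rows>=1.2
```

```bash
python3 -m pendant '1 .198 .048 -.206 1.124;1 .198 .048 -.206 1.124;1 .198 .048 -.206 1.124;1 .198 .048 -.206 1.124;1 .198 .048 -.206 1.124;1 .198 .048 -.206 1.124;1 .198 .048 -.206 1.124;1 .198 .048 -.206 1.124'
python3 -m pendant '1 0 .05 0 .174;1 0 .05 0 .174;1 0 .05 0 .174;1 0 .05 0 .174;1 0 .05 0 .174;1 0 .05 0 .174;1 0 .05 0 .174;1 0 .05 0 .174' >/dev/null
python3 -c "
from h import *
show()
chain((.5575,-.19,.07,-115))
a,d=arm.read_camera('top');b,e=arm.read_camera('side')
f=lambda n,im,z:(lambda c:cv2.resize(im[int(c[1])-30:int(c[1])+30,int(c[0])-40:int(c[0])+40],None,fx=9,fy=9,interpolation=cv2.INTER_CUBIC))(proj(n,[.5575,-.19,.08])[0])
i=np.vstack([f('top',a,0)[:300],f('side',b,0)[:300]]);i=np.vstack([cv2.resize(f('top',a,0),(400,300)),cv2.resize(f('side',b,0),(400,300))]);cv2.imwrite('pics/k1.png',i)"
```

```text
clock: 2.5
tcp_pos: [0.5592, -0.1855, 0.1995]
ee_rot: [-0.432, 0.56, -0.56, 0.432]
contact_force: [0.3, 1.4, 0.3]
width: 0.0851
t 3.3 tcp [   0.5597   -0.1853    0.1507 -114.3413] j1,j7 [-0.52  0.41  0.96  1.77 -0.36  1.15 -1.44] F [-1.1  0.5  0.6] Mz [-0.09  0.02 -0.04] w 0.0856 tilt -1.0
tx 0.0052 ty 0.0807 tz -0.0000 roll 0.0115  rows>=1.6
```

View pics/k1.png

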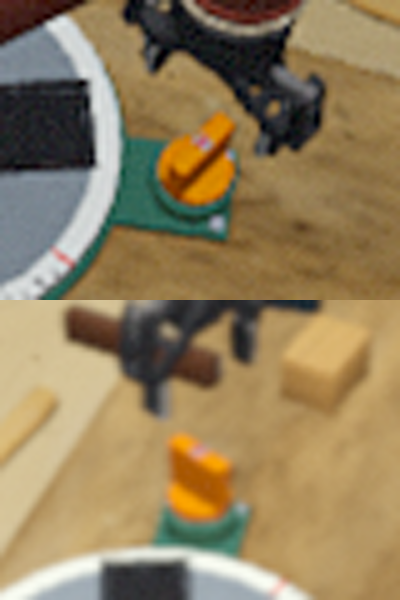

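The gripper hangs over the knob. The red mark on its grip is at crop (203,143) in the top view and (200,152) in the side view. I'll cross those two rays to get the knob's axis.

```bash
python3 -c "
from h import *
for n,uv in(('top',(203,143)),('side',(200,152))):
    c=proj(n,[.5575,-.19,.08])[0].astype(int); p=np.array(uv)/5+c-[40,30]; print(n,p,ray(n,p,.087))
chain((.5575,-.19,.07,-115))"
```

```text
top [341.6 210.6] [[ 0.56246656 -0.18994788  0.087     ]]
side [276.  164.4] [[ 0.55744954 -0.18379763  0.087     ]]
tx 0.0051 ty 0.0805 tz 0.0001 roll 0.0113  rows>=1.6
```

```bash
python3 -m pendant '1 .002 .08 0 .011;1 .002 .08 0 .011;1 .002 .08 0 .011;1 .002 .08 0 .011;.2 .002 .08 0 .011;0 .002 .08 0 .011;0 .002 .08 0 .011;0 .002 .08 0 .011' 40
python3 -m pendant '0 0 0 0 0;0 0 0 0 0;0 0 0 0 0;0 0 0 0 0;0 0 0 0 0;0 0 0 0 0;0 0 0 0 0;0 0 0 0 0' >/dev/null
python3 -c "
from h import *
show()"
```

```text
clock: 4.2
tcp_pos: [0.5591, -0.1871, 0.071]
ee_rot: [0.38, -0.596, 0.596, -0.38]
contact_force: [-0.7, -0.1, -0.2]
width: 0.0278
t 5.0 tcp [ 5.601000e-01 -1.847000e-01  7.120000e-02 -1.148716e+02] j1,j7 [-0.45  0.5   0.89  1.84 -0.46  1.02 -1.38] F [-0.1  8.8  8.5] Mz [ 1.63 -0.04 -0.06] w 0.0153 tilt -1.0
```

```bash
python3 -m pendant '0 0 0 0 -.1;0 0 0 0 -.2;0 0 0 0 -.3;0 0 0 0 -.4;0 0 0 0 -.4;0 0 0 0 -.4;0 0 0 0 -.4;0 0 0 0 -.4' >/dev/null
python3 -c "
from h import *
show()"
python3 -m pendant '0 0 0 0 -.05;0 0 0 0 -.1;0 0 0 0 -.15;0 0 0 0 -.2;0 0 0 0 -.2;0 0 0 0 -.2;0 0 0 0 -.2;0 0 0 0 -.2' >/dev/null
python3 -c "
from h import *
show()"
```

```text
t 5.8 tcp [ 5.600e-01 -1.852e-01  7.120e-02 -9.197e+01] j1,j7 [-0.39  0.47  0.8   1.84 -0.4   1.   -1.03] F [1.2 6.3 6.5] Mz [ 1.19 -0.18 -0.05] w 0.0155 tilt -1.0
t 6.6 tcp [ 5.60100e-01 -1.85400e-01  7.12000e-02 -8.05614e+01] j1,j7 [-0.36  0.45  0.75  1.84 -0.37  0.99 -0.86] F [0.6 6.2 5.6] Mz [ 1.24 -0.4  -0.35] w 0.0153 tilt -1.0
```

```bash
python3 -m pendant '0 0 0 0 -.04;0 0 0 0 -.08;0 0 0 0 -.12;0 0 0 0 -.12;0 0 0 0 -.12;0 0 0 0 -.12;0 0 0 0 -.12;0 0 0 0 -.12' >/dev/null
python3 -c "
from h import *
show()
a,d=arm.read_camera('top');b,e=arm.read_camera('side')
f=lambda n,im:(lambda c:cv2.resize(im[int(c[1])-30:int(c[1])+30,int(c[0])-40:int(c[0])+40],(400,300),interpolation=cv2.INTER_CUBIC))(proj(n,[.5575,-.19,.08])[0])
cv2.imwrite('pics/k2.png',np.vstack([f('top',a),f('side',b)]))"
```

```text
t 7.4 tcp [ 5.60300e-01 -1.85400e-01  7.12000e-02 -7.39128e+01] j1,j7 [-0.34  0.45  0.72  1.84 -0.35  0.99 -0.75] F [3.4 6.8 6.3] Mz [ 1.54 -0.58 -2.51] w 0.0156 tilt -1.0
```

The moment rose to −2.5 N m, so the screw is against its slack stop. I'll ease off, release and rise, then go to the handle.

```bash
python3 -m pendant '0 0 0 0 .06;0 0 0 0 .06;0 0 0 0 .06;1 0 0 0 .06;1 0 0 0 .06;1 0 0 0 .06;1 0 0 0 .06;1 0 -.03 0 .06' 
python3 -m pendant '1 0 -.1 0 0;1 0 -.1 0 0;1 0 -.1 0 0;1 0 -.1 0 0;1 0 -.1 0 0;1 0 -.1 0 0;1 0 -.1 0 0;1 0 -.1 0 0' >/dev/null
python3 -c "
from h import *
show()
chain((.533,.016,.20,-23.8),(.533,.016,.089,-23.8))
C=np.array([.5338,.0158])
# index: white line & dark block in the saved first images + now
for n in('top','side'):
    im,d=arm.read_camera(n);cv2.imwrite(f'pics/{n}1.png',im);np.save(f'{n}1.npy',d)
im=cv2.imread('pics/top1.png'); c=proj('top',[.37,0,.03])[0].astype(int); side=cv2.imread('pics/side1.png'); e=proj('side',[.37,0,.03])[0].astype(int)
print(c,e)
f=lambda i,c:cv2.resize(i[c[1]-22:c[1]+23,c[0]-30:c[0]+30],(600,450)[:2] if 0 else (390,292),interpolation=cv2.INTER_CUBIC)
cv2.imwrite('pics/idx.png',np.vstack([f(im,c),f(side,e)]))"
```

```text
clock: 8.3
tcp_pos: [0.5563, -0.1863, 0.0975]
ee_rot: [0.554, -0.443, 0.439, -0.551]
contact_force: [0.9, 0.6, 0.3]
width: 0.0848
t 9.1 tcp [  0.5584  -0.1871   0.1996 -77.1846] j1,j7 [-0.42  0.3   0.82  1.72 -0.23  1.22 -0.9 ] F [0.5 0.3 0.4] Mz [-0.03  0.04  0.01] w 0.0852 tilt -1.0
tx -0.2036 ty -0.0004 tz 0.0203 roll -0.9317  rows>=6.2
tx 0.0000 ty 0.1110 tz 0.0000 roll 0.0000  rows>=2.2
[272 250] [308 217]
```

View pics/idx.png

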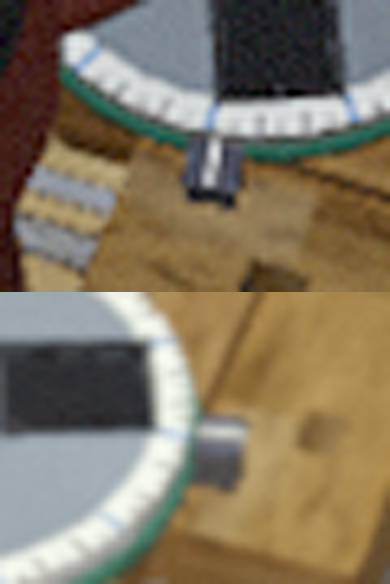

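The index block shows in both views. In the top crop the line runs (214,148) to (210,188) and the 60 tick is at (214,112). In the side crop the 60 tick is at (172,434), with the bright line on the block at about (222,440). The reading is close to 58–60, and I'll compute it.

```bash
python3 -c "
from h import *
C=np.array([.5338,.0158])
im=cv2.imread('pics/top1.png').astype(int)
g=im.min(2)
print('top rows',*[f'{v}: '+' '.join(map(str,g[v,266:282])) for v in range(240,262)],sep='\n')
im=cv2.imread('pics/side1.png').astype(int); g=im.min(2)
print('side',*[f'{v}: '+' '.join(map(str,g[v,296:320])) for v in range(208,228)],sep='\n')
ang=lambda q:np.degrees(np.arctan2(*(q[...,:2]-C).T[::-1]))
f=lambda a,c:(np.array(a,float)+.5)/6.5-.5+np.array(c)-[30,22]
for n,a,c,z in(('top',[(214,112)],(272,250),.03),('top',[(214,148),(212,168),(210,188)],(272,250),.031),('side',[(172,142)],(308,217),.03),('side',[(222,148)],(308,217),.031)):
    q=ray(n,f(a,c),z);print(n,ang(q),q.round(4).tolist())
"
```

```text
top rows
240: 175 149 123 124 118 126 123 131 108 59 39 36 34 30 36 30
241: 211 200 178 150 128 124 117 122 106 59 44 18 30 15 38 30
242: 211 208 203 199 184 183 178 160 138 75 26 25 12 26 14 9
243: 207 183 189 215 211 215 213 209 170 77 89 92 91 95 95 108
244: 196 170 203 212 208 210 211 213 159 131 188 188 188 188 189 193
245: 167 185 218 215 206 201 213 195 144 187 221 217 217 215 217 204
246: 102 159 194 193 197 206 218 186 142 202 218 205 201 213 212 182
247: 73 68 100 131 168 185 187 153 125 191 208 196 193 218 219 185
248: 46 47 56 73 82 79 85 92 110 146 167 160 164 190 196 168
249: 31 29 33 34 53 73 76 71 133 149 90 80 80 87 103 101
250: 39 46 42 34 45 70 76 67 169 186 86 90 99 83 66 66
251: 40 50 57 44 73 81 73 82 189 198 64 71 78 71 39 35
252: 45 50 54 59 91 87 72 94 181 186 66 78 72 57 47 33
253: 57 55 53 53 79 73 71 112 165 154 65 76 67 54 47 43
254: 66 64 64 48 73 73 70 146 174 118 76 79 62 38 55 44
255: 75 68 74 63 65 81 70 163 185 105 74 79 57 44 63 59
256: 72 76 68 70 72 67 60 135 151 94 77 88 71 41 72 68
257: 78 82 82 82 66 20 36 41 44 49 66 76 81 68 75 84
258: 79 86
[... 1590 characters left out ...]
0 221 236 240 238 232 211 159 105 73 69 77 71 77 77 77 77 76 85 106 109 104 97
224: 186 215 232 237 240 235 216 179 128 88 79 78 76 76 76 79 72 77 84 100 108 106 102 98
225: 215 232 232 228 231 230 208 153 100 85 88 77 76 78 79 74 69 75 88 104 107 104 100 95
226: 232 238 232 217 206 196 173 125 86 80 80 77 76 83 86 83 84 89 97 105 102 102 92 94
227: 238 238 231 219 196 162 136 98 75 83 68 70 72 81 87 91 95 98 104 103 95 93 88 84
top [-173.07462509] [[0.3929, -0.0013, 0.03]]
top [-171.62072129 -171.32576639 -171.06824739] [[0.3731, -0.0079, 0.031], [0.3621, -0.0104, 0.031], [0.3511, -0.0129, 0.031]]
side [-173.34435517] [[0.3872, -0.0013, 0.03]]
side [-173.31391022] [[0.3595, -0.0046, 0.031]]
```

The top view gives 58.2, the side view 60, and the knob arm direction 59.2. I'll take 59 and turn about 29° clockwise, then re-measure. Next is the handle grasp.

```bash
python3 -m pendant '1 -.204 0 .02 -.932;1 -.204 0 .02 -.932;1 -.204 0 .02 -.932;1 -.204 0 .02 -.932;1 -.204 0 .02 -.932;1 -.204 0 .02 -.932;1 -.204 0 .02 -.932;1 -.204 0 .02 -.932'
python3 -c "
from h import *
show()
chain((.532,.016,.089,-23.8))"
```

```text
clock: 10.0
tcp_pos: [0.5329, 0.0163, 0.2003]
ee_rot: [0.692, -0.146, 0.146, -0.692]
contact_force: [-0.4, 0.2, 0.2]
width: 0.0856
t 10.0 tcp [ 5.32900e-01  1.63000e-02  2.00300e-01 -2.37564e+01] j1,j7 [-0.67  0.13  0.61  1.84 -0.08  1.19 -0.45] F [-0.4  0.2  0.2] Mz [0.02 0.   0.  ] w 0.0856 tilt -1.0
tx -0.0007 ty 0.1113 tz -0.0006 roll 0.0008  rows>=2.2
```

```bash
python3 -m pendant '1 0 .11 0 0;1 0 .11 0 0;1 0 .11 0 0;1 0 .11 0 0;0 0 .11 0 0;0 0 .11 0 0;0 0 .11 0 0;0 0 .11 0 0'
python3 -m pendant '0 0 0 0 0;0 0 0 0 0;0 0 0 0 .06;0 0 0 0 .12;0 0 0 0 .18;0 0 0 0 .24;0 0 0 0 .30;0 0 0 0 .30' >/dev/null
python3 -c "
from h import *
show()"
python3 -m pendant '0 0 0 0 .06;0 0 0 0 .12;0 0 0 0 .18;0 0 0 0 .20;0 0 0 0 .20;0 0 0 0 .20;0 0 0 0 .20;0 0 0 0 .20' >/dev/null
python3 -c "
from h import *
show()"
```

```text
clock: 10.8
tcp_pos: [0.5336, 0.0164, 0.0914]
ee_rot: [-0.692, 0.145, -0.146, 0.692]
contact_force: [-0.1, 0.8, 0.4]
width: 0.0281
t 11.6 tcp [ 5.30500e-01  1.77000e-02  9.07000e-02 -4.10458e+01] j1,j7 [-0.67  0.27  0.64  1.96 -0.2   0.98 -0.65] F [-15.5   3.6  15.5] Mz [ 0.9   3.03 -0.04] w 0.0152 tilt -1.0
t 12.4 tcp [ 5.30500e-01  1.78000e-02  9.07000e-02 -5.23873e+01] j1,j7 [-0.7   0.28  0.68  1.96 -0.21  0.98 -0.84] F [-16.6   4.9  17.4] Mz [ 0.99  3.04 -0.12] w 0.0155 tilt -1.0
```

```bash
python3 -m pendant '0 0 0 0 0;.5 0 0 0 0;1 0 0 0 0;1 0 0 0 0;1 0 0 0 0;1 0 -.05 0 0;1 0 -.1 0 0;1 0 -.12 0 0' >/dev/null
python3 -c "
from h import *
show();chain((.558,-.184,.20,-77.2))"
python3 -m pendant '1 .18 0 -.102 .433;1 .18 0 -.102 .433;1 .18 0 -.102 .433;1 .18 0 -.102 .433;1 .18 0 -.102 .433;1 .18 0 -.102 .433;1 .18 0 -.102 .433;1 .18 0 -.102 .433' >/dev/null
cat > idx.py <<'E'
from h import *
import sys
tag=sys.argv[1]; show()
ims={}
for n in('top','side'):
    im,d=arm.read_camera(n); ims[n]=im; cv2.imwrite(f'pics/{n}{tag}.png',im); np.save(f'{n}{tag}.npy',d)
# table: white ring fit + coloured ticks
for n,im in ims.items():
    h=cv2.cvtColor(im,cv2.COLOR_BGR2HSV)
    e=proj(n,[.53,.0175,.03])[0]
    v,u=np.mgrid[:420,:560]; P=ray(n,np.c_[u.ravel(),v.ravel()],.03)[:,:2].reshape(420,560,2)-[.531,.0175]
    r=np.hypot(P[...,0],P[...,1]); a=np.degrees(np.arctan2(P[...,1],P[...,0]))
    ring=(r>.135)&(r<.152)
    for nm,m in(("blue",(h[...,0]>95)&(h[...,0]<125)&(h[...,1]>45)&(h[...,2]>120)),("red",((h[...,0]<12)|(h[...,0]>168))&(h[...,1]>45)&(h[...,2]>130))):
        k,l,st,c=cv2.connectedComponentsWithStats((m&ring).astype(np.uint8))
        for i in range(1,k):
            if st[i,4]>=3: 
                w=h[...,1][l==i].astype(float); print(n,nm,st[i,4],c[i].round(1),"ang",round(np.average((a[l==i]+360)%360,weights=w)-360,2),"r",round(np.average(r[l==i],weights=w),3))
f=lambda n:(lambda c:cv2.resize(ims[n][c[1]-22:c[1]+23,c[0]-30:c[0]+30],(390,292),interpolation=cv2.INTER_CUBIC))(proj(n,[.37,0,.03])[0].astype(int))
cv2.imwrite(f'pics/idx{tag}.png',np.vstack([f('top'),f('side')]))
E
python3 idx.py 2
```

```text
t 13.2 tcp [ 5.34700e-01  1.58000e-02  2.14700e-01 -5.24811e+01] j1,j7 [-0.77  0.13  0.72  1.82 -0.09  1.22 -0.94] F [ 0.8 -0.6 -0.4] Mz [ 0.04 -0.06 -0.01] w 0.0854 tilt -1.0
tx 0.1726 ty 0.0147 tz -0.1032 roll 0.4314  rows>=4.0
t 14.0 tcp [  0.5622  -0.1866   0.2102 -77.0785] j1,j7 [-0.46  0.31  0.87  1.7  -0.25  1.25 -0.88] F [ 0.8  0.2 -0.1] Mz [-0.03  0.04 -0.  ] w 0.0856 tilt -1.0
top blue 6 [255.  237.5] ang -202.27 r 0.144
top blue 5 [274.8 245.8] ang -171.53 r 0.142
top red 19 [278.1 174.4] ang -336.89 r 0.145
top red 3 [266.7 178.3] ang -318.64 r 0.139
top red 27 [244.9 196.4] ang -273.56 r 0.144
top red 5 [296.6 244.4] ang -141.23 r 0.146
```

View pics/idx2.png

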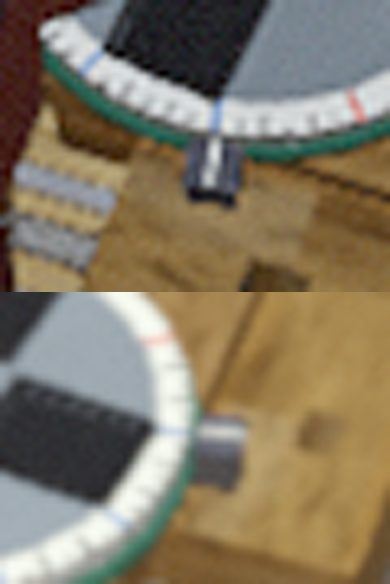

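The 30 tick now faces the index line: in the top crop the tick is at (218,110) and the line at (214,148), and in the side crop they are at (172,432) and (222,440). That reads about 29–30.3. Now I'll flip the wrist 180° for range and go to tighten.

```bash
for i in 1; do
python3 -m pendant '1 0 0 0 -1.05;1 0 0 0 -1.05;1 0 0 0 -1.05;1 0 0 0 -1.05;1 0 0 0 -1.05;1 0 0 0 -1.05;1 0 0 0 -1.05;1 0 0 0 -1.05' >/dev/null
python3 -m pendant '1 0 0 0 -1.05;1 0 0 0 -1.05;1 0 0 0 -1.05;1 0 0 0 -1.05;1 0 0 0 -1.05;1 0 0 0 -1.05;1 0 0 0 -1.05;1 0 0 0 -1.05' >/dev/null
python3 -m pendant '1 0 0 0 -1.04;1 0 0 0 -1.04;1 0 0 0 -1.04;1 0 0 0 -1.04;1 0 0 0 -1.04;1 0 0 0 -1.04;1 0 0 0 -1.04;1 0 0 0 -1.04' >/dev/null
done
python3 -c "
from h import *
show();chain((.560,-.1845,.13,103),(.560,-.1845,.071,103))"
```

```text
t 16.5 tcp [  0.5619  -0.1883   0.2103 102.436 ] j1,j7 [-0.08  0.25  0.39  1.68 -0.1   1.24  2.12] F [-0.2  0.1 -0.5] Mz [-0.04 -0.   -0.01] w 0.0853 tilt -1.0
tx 0.0041 ty 0.0803 tz 0.0010 roll -0.0098  rows>=1.6
tx 0.0000 ty 0.0590 tz 0.0000 roll 0.0000  rows>=1.2
```

```bash
python3 -m pendant '1 .004 .08 .001 -.01;1 .004 .08 .001 -.01;1 .004 .08 .001 -.01;1 .004 .08 .001 -.01;1 .004 .139 .001 -.01;1 .004 .139 .001 -.01;1 .004 .139 .001 -.01;1 .004 .139 .001 -.01'
python3 -m pendant '0 0 0 0 0;0 0 0 0 0;0 0 0 0 0;0 0 0 0 0;0 0 0 0 0;0 0 0 0 0;0 0 0 0 0;0 0 0 0 0' 50 >/dev/null
python3 -c "
from h import *
show()"
python3 -m pendant '0 0 0 0 .13;0 0 0 0 .26;0 0 0 0 .39;0 0 0 0 .52;0 0 0 0 .65;0 0 0 0 .78;0 0 0 0 .9;0 0 0 0 .9' >/dev/null
python3 -c "
from h import *
show()"
python3 -m pendant '0 0 0 0 .08;0 0 0 0 .16;0 0 0 0 .24;0 0 0 0 .32;0 0 0 0 .4;0 0 0 0 .5;0 0 0 0 .6;0 0 0 0 .6' >/dev/null
python3 -c "
from h import *
show()"
```

```text
clock: 17.3
tcp_pos: [0.5612, -0.1854, 0.0736]
ee_rot: [0.44, 0.554, -0.554, -0.439]
contact_force: [0.5, 0.1, 0.4]
width: 0.0853
t 18.1 tcp [ 5.601000e-01 -1.850000e-01  7.170000e-02  1.032157e+02] j1,j7 [-0.05  0.38  0.36  1.82 -0.16  0.97  2.18] F [-1.   0.3  5.6] Mz [ 0.12  0.31 -0.63] w 0.0159 tilt -1.0
t 18.9 tcp [ 0.5604 -0.184   0.0717 51.5143] j1,j7 [-0.2   0.4   0.54  1.83 -0.25  0.98  1.34] F [-1.1  3.6  6.8] Mz [0.56 0.33 0.04] w 0.0155 tilt -1.0
t 19.7 tcp [ 0.561  -0.1837  0.0717 17.2542] j1,j7 [-0.29  0.43  0.66  1.83 -0.31  0.98  0.8 ] F [1.8 3.5 4.8] Mz [ 0.76 -0.22  0.15] w 0.0152 tilt -1.0
```

```bash
python3 -m pendant '0 0 0 0 .1;0 0 0 0 .2;0 0 0 0 .3;0 0 0 0 .4;0 0 0 0 .5;0 0 0 0 .5;0 0 0 0 .5;0 0 0 0 .5' >/dev/null
python3 -c "
from h import *
show()"
python3 -m pendant '0 0 0 0 .1;0 0 0 0 .2;0 0 0 0 .3;0 0 0 0 .35;0 0 0 0 .35;0 0 0 0 .35;0 0 0 0 .35;0 0 0 0 .35' >/dev/null
python3 -c "
from h import *
show()"
```

```text
t 20.5 tcp [  0.5615  -0.1837   0.0717 -11.1042] j1,j7 [-0.37  0.46  0.77  1.83 -0.38  1.    0.36] F [4.6 4.2 2.4] Mz [ 0.9  -1.02 -0.06] w 0.0153 tilt -1.0
t 21.3 tcp [  0.5619  -0.1838   0.0717 -31.1501] j1,j7 [-0.43  0.49  0.85  1.84 -0.43  1.01  0.05] F [5.7 3.  2.1] Mz [ 0.7  -1.34  0.02] w 0.0156 tilt -1.0
```

The torque rose to +0.15 and then changed sign, so the grip has slipped over one click. Release, rise and re-measure.

```bash
python3 -m pendant '0 0 0 0 0;.5 0 0 0 0;1 0 0 0 0;1 0 0 0 0;1 0 0 0 0;1 0 -.05 0 0;1 0 -.1 0 0;1 0 -.15 0 0' >/dev/null
python3 -m pendant '1 0 -.03 0 0;1 0 -.03 0 0;1 0 -.03 0 0;1 0 -.03 0 0;1 0 -.03 0 0;1 0 -.03 0 0;1 0 -.03 0 0;1 0 -.03 0 0' >/dev/null
cat >> meas.py <<'E'
def knob(n,d):
    P=cloud(n,d); q=P[(P[...,2]>.07)&(P[...,2]<.1)&(np.linalg.norm(P[...,:2]-[.56,-.185],axis=-1)<.05)]
    if len(q)>20:
        rc=cv2.minAreaRect(q[:,:2].astype(np.float32)*1000);b=cv2.boxPoints(rc);e=max(b[1]-b[0],b[2]-b[1],key=np.linalg.norm)
        print(n,"knob",np.round(rc[0]),np.round(rc[1]),"ang",np.degrees(np.arctan2(e[1],e[0]))%180)
E
python3 idx.py 3; python3 - <<'E'
from meas import *
for n in("top","side"):
    im,d=cv2.imread(f"pics/{n}3.png"),np.load(f"{n}3.npy"); blanks(n,im,d); knob(n,d)
E
```

```text
t 22.9 tcp [  0.5599  -0.185    0.251  -31.4101] j1,j7 [-0.55  0.3   0.97  1.65 -0.25  1.33 -0.08] F [ 0.4 -0.4  0.5] Mz [ 0.    0.03 -0.02] w 0.0854 tilt -1.0
top blue 6 [255.  237.5] ang -202.26 r 0.144
top blue 6 [274.7 246.2] ang -171.6 r 0.143
top red 41 [274.5 175. ] ang -331.55 r 0.144
top red 11 [260.3 179.7] ang -309.18 r 0.145
top red 40 [245.8 195.2] ang -275.89 r 0.143
top red 5 [296.6 244.4] ang -141.23 r 0.146
top [ 89. 106.] 223 hsv [17. 98. 45.] xy [743. 896.] size [ 98. 275.] long axis deg 144.2 z 43
top [163. 135.] 681 hsv [ 22. 117. 160.] xy [685. 556.] size [111. 256.] long axis deg 91.2 z 43
top [190. 160.] 227 hsv [ 30. 255. 208.] xy [616. 407.] size [51. 78.] long axis deg 47.7 z 44
top [130. 185.] 136 hsv [107.  105.5  20.5] xy [465. 569.] size [ 61. 124.] long axis deg 159.8 z 40
top [210. 182.] 207 hsv [ 19. 142. 179.] xy [551. 295.] size [56. 68.] long axis deg 112.3 z 45
top [173. 190.] 171 hsv [ 19. 142. 178.] xy [476. 407.] size [54. 70.] long axis deg 107.1 z 45
top [309. 211.] 250 hsv [105.  37. 112.] xy [564. -76.] size [107. 119.] long axis deg 94.2 
[... 1439 characters left out ...]
sv [ 19. 125. 216.] xy [550. 301.] size [49. 78.] long axis deg 112.7 z 44
side [271. 272.] 313 hsv [ 19. 125. 216.] xy [409. 284.] size [53. 78.] long axis deg 77.8 z 44
side [195. 286.] 335 hsv [ 29. 255. 246.] xy [615. 413.] size [56. 71.] long axis deg 45.9 z 44
side [237. 298.] 338 hsv [ 19. 125. 216.] xy [474. 411.] size [51. 73.] long axis deg 108.1 z 44
side [267. 320.] 385 hsv [ 89. 255. 205.] xy [360. 456.] size [51. 75.] long axis deg 130.0 z 44
side [215. 357.] 241 hsv [106.  57.  35.] xy [456. 616.] size [ 61. 125.] long axis deg 40.9 z 38
side [207. 347.] 89 hsv [107.  55.  88.] xy [476. 610.] size [25. 56.] long axis deg 40.9 z 73
side knob [ 557. -184.] [60. 25.] ang 51.35964
```

View pics/top3.png

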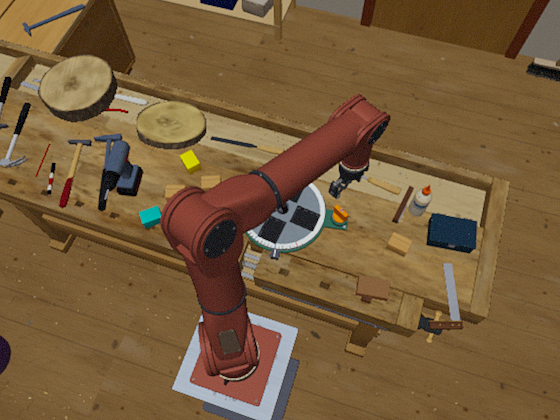

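The turn is consistent with one click: the knob bar now lies at about 60°. The scale is unchanged, and the blank near (219,183) has been knocked to (210,182), world (.550,.300). All four blanks are confirmed by size (50×70×44) and colour. I'll pick the right-hand blank (400,243) first.

```bash
python3 -c "
from h import *
chain((.5255,-.406,.20,-12),(.5255,-.406,.10,-12),(.5255,-.406,.028,-12))"
```

```text
tx 0.0858 ty 0.0512 tz -0.2066 roll -0.3386  rows>=4.6
tx 0.0000 ty 0.1000 tz 0.0000 roll 0.0000  rows>=2.0
tx 0.0000 ty 0.0720 tz 0.0000 roll 0.0000  rows>=1.4
```

```bash
python3 -m pendant '1 .086 .05 -.207 -.339;1 .086 .05 -.207 -.339;1 .086 .05 -.207 -.339;1 .086 .05 -.207 -.339;1 .086 .05 -.207 -.339;1 .086 .05 -.207 -.339;1 .086 .05 -.207 -.339;1 .086 .13 -.207 -.339'
python3 -c "
from h import *
show()
chain((.5255,-.406,.028,-12))"
```

```text
clock: 23.8
tcp_pos: [0.5291, -0.4083, 0.157]
ee_rot: [0.705, -0.07, 0.077, -0.702]
contact_force: [1.5, -0.5, 0.1]
width: 0.0858
t 23.8 tcp [  0.5291  -0.4083   0.157  -11.8981] j1,j7 [-0.02  0.54  0.85  1.57 -0.43  1.22  0.7 ] F [ 1.5 -0.5  0.1] Mz [-0.05 -0.06  0.06] w 0.0858 tilt -0.9999
tx -0.0040 ty 0.1290 tz 0.0015 roll 0.0018  rows>=2.6
```

```bash
python3 -m pendant '1 0 .04 0 0;1 0 .08 0 0;1 0 .093 0 0;1 0 .093 0 0;1 0 .093 0 0;0 0 .093 0 0;0 0 .093 0 0;0 0 .093 0 0' 40
python3 -m pendant '0 0 0 0 0;0 0 0 0 0;0 0 0 0 0;0 0 0 0 0;0 0 -.04 0 0;0 0 -.08 0 0;0 0 -.12 0 0;0 0 -.15 0 0'
python3 -c "
from h import *
show()
a=np.radians([262.5,172.5,82.5,-7.5]);print((np.array([.531,.018])+.088*np.c_[np.cos(a),np.sin(a)]).round(4))
chain((.5195,-.0692,.18,-7.5),(.5195,-.0692,.10,-7.5),(.5195,-.0692,.061,-7.5))"
```

```text
clock: 24.6
tcp_pos: [0.526, -0.4067, 0.0595]
ee_rot: [0.703, -0.073, 0.074, -0.703]
contact_force: [0.4, -0.4, -0.3]
width: 0.0442
clock: 25.4
tcp_pos: [0.5257, -0.407, 0.2115]
ee_rot: [0.704, -0.073, 0.075, -0.703]
contact_force: [-0.1, -1.2, -1.3]
width: 0.0
t 25.4 tcp [  0.5257  -0.407    0.2115 -12.0053] j1,j7 [-0.03  0.5   0.88  1.51 -0.39  1.32  0.68] F [-0.1 -1.2 -1.3] Mz [-0.01 -0.04  0.02] w 0.0 tilt -1.0
[[ 0.5195 -0.0692]
 [ 0.4438  0.0295]
 [ 0.5425  0.1052]
 [ 0.6182  0.0065]]
tx -0.0763 ty 0.0315 tz 0.3292 roll -0.0786  rows>=6.8
tx 0.0000 ty 0.0800 tz 0.0000 roll 0.0000  rows>=1.6
tx 0.0000 ty 0.0390 tz 0.0000 roll 0.0000  rows>=0.8
```

The command pose had lagged, so the jaws closed above the blank. I'll re-open and redo it.

```bash
python3 -m pendant '1 0 0 0 0;1 0 0 0 0;1 0 0 0 0;1 0 0 0 0;1 0 .05 0 0;1 0 .10 0 0;1 0 .10 0 0;1 0 .10 0 0' >/dev/null
python3 - <<'E'
from meas import *
show()
for n in("top","side"):
    im,d=arm.read_camera(n); blanks(n,im,d)
chain((.5255,-.406,.028,-12))
E
```

```text
t 26.2 tcp [  0.525   -0.4064   0.1084 -11.9953] j1,j7 [-0.    0.59  0.83  1.61 -0.46  1.15  0.73] F [ 0.5 -0.5  1.1] Mz [-0.03 -0.03 -0.02] w 0.0855 tilt -1.0
top [ 86. 109.] 183 hsv [16. 96. 46.] xy [714. 902.] size [ 64. 237.] long axis deg 131.3 z 42
top [164. 135.] 671 hsv [ 22. 117. 160.] xy [682. 554.] size [111. 265.] long axis deg 88.3 z 42
top [190. 160.] 227 hsv [ 30. 255. 208.] xy [617. 408.] size [51. 77.] long axis deg 48.9 z 45
top [131. 185.] 141 hsv [109. 128.  20.] xy [465. 569.] size [ 62. 125.] long axis deg 159.9 z 40
top [211. 182.] 244 hsv [ 19. 144. 178.] xy [550. 296.] size [56. 68.] long axis deg 111.1 z 45
top [175. 191.] 264 hsv [ 19.  143.  177.5] xy [476. 406.] size [56. 72.] long axis deg 110.9 z 45
top [150. 215.] 277 hsv [ 89. 255. 175.] xy [361. 452.] size [54. 70.] long axis deg 131.0 z 44
top [201. 217.] 275 hsv [ 19. 143. 178.] xy [411. 280.] size [53. 74.] long axis deg 78.1 z 45
top [337. 219.] 76 hsv [ 19.  255.  187.5] xy [ 547. -184.] size [28. 57.] long axis deg 69.4 z 45
top [309. 224.] 148 hsv [101.5  27.   66. ] xy [499. -92.] size [ 56. 
[... 1647 characters left out ...]
 [359. 457.] size [51. 74.] long axis deg 129.3 z 44
side [216. 357.] 251 hsv [107.  57.  35.] xy [457. 616.] size [ 62. 125.] long axis deg 40.5 z 38
side [279.  24.] 115 hsv [ 18.  37. 173.] xy [  982. -1442.] size [ 56. 235.] long axis deg 0.5 z 75
side [322.  30.] 138 hsv [ 19.  37. 173.] xy [  729. -1441.] size [ 43. 250.] long axis deg 2.3 z 74
side [397.  39.] 145 hsv [ 18.  37. 173.] xy [  309. -1445.] size [ 44. 213.] long axis deg 4.3 z 74
side [265. 203.] 66 hsv [135.   25.5  31. ] xy [526.  21.] size [19. 59.] long axis deg 36.0 z 73
side [207. 347.] 91 hsv [107.  56.  88.] xy [476. 611.] size [27. 55.] long axis deg 42.7 z 75
tx -0.0012 ty 0.0829 tz 0.0014 roll 0.0001  rows>=1.7
```

```bash
python3 -m pendant '1 0 .04 .001 0;1 0 .08 .001 0;1 0 .08 .001 0;1 0 .08 .001 0;0 0 .08 .001 0;0 0 .08 .001 0;0 0 .08 .001 0;0 0 .08 .001 0' 40
python3 -m pendant '0 0 0 0 0;0 0 0 0 0;0 0 -.04 0 0;0 0 -.08 0 0;0 0 -.12 0 0;0 0 -.15 0 0;0 0 -.15 0 0;0 0 -.15 0 0'
python3 -c "
from h import *
show()
chain((.5195,-.0692,.18,-7.5),(.5195,-.0692,.10,-7.5),(.5195,-.0692,.061,-7.5))"
```

```text
clock: 27.1
tcp_pos: [0.5268, -0.4063, 0.0305]
ee_rot: [0.704, -0.073, 0.075, -0.703]
contact_force: [-1.1, 1.8, 8.2]
width: 0.0495
clock: 27.9
tcp_pos: [0.526, -0.4055, 0.1793]
ee_rot: [0.703, -0.073, 0.074, -0.703]
contact_force: [-0.4, 0.8, -1.8]
width: 0.0493
t 27.9 tcp [  0.526   -0.4055   0.1793 -11.9716] j1,j7 [-0.03  0.52  0.87  1.55 -0.41  1.26  0.69] F [-0.4  0.8 -1.8] Mz [-0.01  0.06  0.03] w 0.0493 tilt -1.0
tx -0.0761 ty -0.0007 tz 0.3277 roll -0.0780  rows>=6.7
tx 0.0000 ty 0.0800 tz 0.0000 roll 0.0000  rows>=1.6
tx 0.0000 ty 0.0390 tz 0.0000 roll 0.0000  rows>=0.8
```

```bash
python3 -m pendant '0 -.076 0 .328 -.078;0 -.076 0 .328 -.078;0 -.076 0 .328 -.078;0 -.076 0 .328 -.078;0 -.076 0 .328 -.078;0 -.076 0 .328 -.078;0 -.076 0 .328 -.078;0 -.076 0 .328 -.078'
python3 -c "
from h import *
show()
chain((.5195,-.0692,.10,-7.5),(.5195,-.0692,.062,-7.5))
for n in('top','side'):
    im,d=arm.read_camera(n); c=proj(n,[.53,0,.08])[0].astype(int); cv2.imwrite(f'pics/p1{n}.png',cv2.resize(im[c[1]-50:c[1]+50,c[0]-60:c[0]+60],(480,400),interpolation=cv2.INTER_CUBIC))
cv2.imwrite('pics/p1.png',np.hstack([cv2.imread('pics/p1top.png')[:,:400],cv2.imread('pics/p1side.png')[:,80:]]))"
```

```text
clock: 28.7
tcp_pos: [0.5188, -0.062, 0.1769]
ee_rot: [-0.705, 0.044, -0.042, 0.706]
contact_force: [-0.3, -0.1, -1.6]
width: 0.0498
t 28.7 tcp [ 0.5188 -0.062   0.1769 -7.0016] j1,j7 [-0.74  0.16  0.86  1.9  -0.13  1.15  0.04] F [-0.3 -0.1 -1.6] Mz [-0.03  0.03  0.02] w 0.0498 tilt -1.0
tx 0.0016 ty 0.0769 tz -0.0070 roll 0.0087  rows>=1.5
tx 0.0000 ty 0.0380 tz 0.0000 roll 0.0000  rows>=0.8
```

View pics/p1.png

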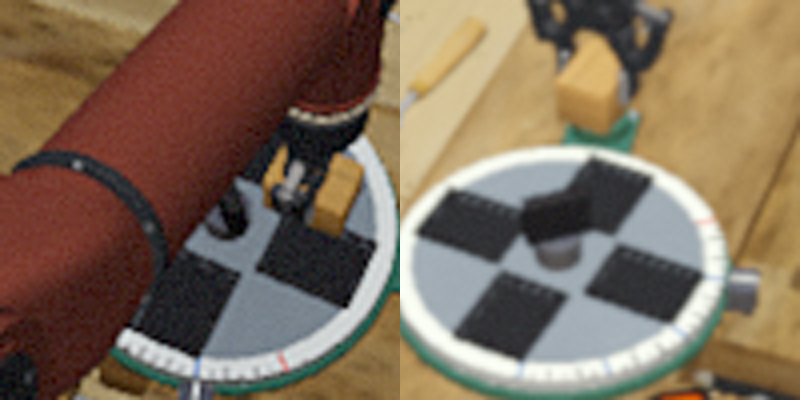

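The blank is gripped upright and the pockets are clear. In the side half of the picture the pocket centres are about (470,224), (647,283) and (512,315), so I'll check them against the computed ones.

```bash
python3 -c "
from h import *
c=proj('side',[.53,0,.08])[0].astype(int)
q=ray('side',[[c[0]-60+(u-320)/4,c[1]-50+v/4] for u,v in((470,224),(647,283),(512,315))],.032)[:,:2]
print(q.round(4)); mid=(q[0]+q[1])/2; print('axis from opposite pair',mid, np.degrees(np.arctan2(*(q-mid).T[::-1])),np.linalg.norm(q-mid,axis=1))
a=np.radians([262.5,172.5,82.5,-7.5]);print((np.array([.531,.018])+.088*np.c_[np.cos(a),np.sin(a)]).round(4))"
```

```text
[[0.6189 0.0046]
 [0.4396 0.0257]
 [0.5393 0.1017]]
axis from opposite pair [0.52928355 0.01518341] [ -6.70631439 173.29368561  83.38364636] [0.09027622 0.09027622 0.08711661]
[[ 0.5195 -0.0692]
 [ 0.4438  0.0295]
 [ 0.5425  0.1052]
 [ 0.6182  0.0065]]
```

```bash
python3 -m pendant '0 .001 0 -.008 .004;0 .001 0 -.008 .004;0 .001 0 -.008 .004;0 .001 .04 -.008 .004;0 .001 .08 -.008 .004;0 .001 .08 -.008 .004;0 .001 .10 -.008 .004;0 .001 .10 -.008 .004'
python3 -c "
from h import *
show()"
python3 -m pendant '0 0 .005 0 0;0 0 .010 0 0;0 0 .013 0 0;0 0 .013 0 0;0 0 .013 0 0;0 0 .013 0 0;0 0 .013 0 0;0 0 .013 0 0'
python3 -c "
from h import *
show()"
```

```text
clock: 29.6
tcp_pos: [0.5188, -0.0773, 0.0781]
ee_rot: [0.706, -0.049, 0.047, -0.705]
contact_force: [-0.7, 0.8, -0.7]
width: 0.0494
t 29.6 tcp [ 0.5188 -0.0773  0.0781 -7.7869] j1,j7 [-0.64  0.32  0.82  1.99 -0.28  0.96  0.18] F [-0.7  0.8 -0.7] Mz [-0.02  0.03 -0.01] w 0.0494 tilt -1.0
clock: 30.4
tcp_pos: [0.521, -0.0761, 0.0669]
ee_rot: [-0.705, 0.046, -0.048, 0.706]
contact_force: [0.9, 2.3, 6.9]
width: 0.0495
t 30.4 tcp [ 0.521  -0.0761  0.0669 -7.6807] j1,j7 [-0.63  0.33  0.81  2.   -0.3   0.93  0.2 ] F [0.9 2.3 6.9] Mz [ 0.37 -0.04  0.06] w 0.0495 tilt -1.0
```

I touched the outer lip about 6 mm too far out, because the command again lagged the reading. Lift, shift inward and lower.

```bash
python3 -m pendant '0 0 -.008 0 0;0 0 -.008 0 0;0 -.001 -.008 .006 0;0 -.001 -.008 .006 0;0 -.001 -.008 .006 0;0 -.001 -.004 .006 0;0 -.001 .002 .006 0;0 -.001 .004 .006 0'
python3 -c "
from h import *
show()"
python3 -m pendant '0 0 .001 0 0;0 0 .002 0 0;0 0 .002 0 0;0 0 .002 0 0;0 0 .002 0 0;0 0 .002 0 0;0 0 .002 0 0;0 0 .002 0 0'
python3 -c "
from h import *
show()"
```

```text
clock: 31.2
tcp_pos: [0.519, -0.0711, 0.0608]
ee_rot: [0.706, -0.048, 0.048, -0.705]
contact_force: [-3.5, -1.3, 15.1]
width: 0.0493
t 31.2 tcp [ 0.519  -0.0711  0.0608 -7.7493] j1,j7 [-0.64  0.34  0.8   2.   -0.31  0.92  0.19] F [-3.5 -1.3 15.1] Mz [0.29 0.74 0.2 ] w 0.0493 tilt -1.0
clock: 32.0
tcp_pos: [0.5198, -0.0717, 0.0601]
ee_rot: [0.706, -0.048, 0.048, -0.705]
contact_force: [-2.7, -2.1, 12.7]
width: 0.0494
t 32.0 tcp [ 0.5198 -0.0717  0.0601 -7.7817] j1,j7 [-0.64  0.34  0.8   2.   -0.31  0.92  0.19] F [-2.7 -2.1 12.7] Mz [-0.11  0.68  0.15] w 0.0494 tilt -1.0
```

It seated at z .0601, against .0605 expected. Release and rise.

```bash
python3 -m pendant '.7 0 0 0 0;1 0 0 0 0;1 0 0 0 0;1 0 0 0 0;1 0 -.05 0 0;1 0 -.10 0 0;1 0 -.14 0 0;1 0 -.14 0 0'
python3 -c "
from h import *
show()
chain((.50,.15,.2,-7),(.409,.283,.20,-12),start=here())"
```

```text
clock: 32.8
tcp_pos: [0.522, -0.0713, 0.2044]
ee_rot: [-0.705, 0.045, -0.051, 0.706]
contact_force: [0.7, -0.1, -0.6]
width: 0.0855
t 32.8 tcp [ 0.522  -0.0713  0.2044 -7.7589] j1,j7 [-0.76  0.13  0.89  1.86 -0.11  1.19  0.03] F [ 0.7 -0.1 -0.6] Mz [-0.01 -0.02  0.01] w 0.0855 tilt -1.0
tx -0.0516 ty 0.0044 tz 0.2163 roll -0.0132  rows>=4.4
tx -0.1065 ty -0.0000 tz 0.1209 roll 0.0873  rows>=3.2
```

```bash
python3 -m pendant '1 -.160 0 .336 .074;1 -.160 0 .336 .074;1 -.160 0 .336 .074;1 -.160 0 .336 .074;1 -.160 0 .336 .074;1 -.160 0 .336 .074;1 -.160 0 .336 .074;1 -.160 0 .336 .074'
python3 -m pendant '1 0 .03 0 0;1 0 .06 0 0;1 0 .10 0 0;1 0 .10 0 0;1 0 .10 0 0;1 0 .10 0 0;1 0 .10 0 0;1 0 .10 0 0' >/dev/null
python3 - <<'E'
from meas import *
show()
chain((.409,.283,.029,-12))
for n in("top","side"):
    im,d=arm.read_camera(n); blanks(n,im,d)
E
```

```text
clock: 33.6
tcp_pos: [0.4032, 0.2881, 0.1986]
ee_rot: [-0.703, 0.072, -0.071, 0.704]
contact_force: [0.4, -0.2, 0.3]
width: 0.0855
t 34.4 tcp [  0.4065   0.2843   0.1006 -11.9795] j1,j7 [-1.19  0.16  0.54  2.03 -0.1   0.97 -0.81] F [ 0.4  0.5 -0.2] Mz [ 0.04 -0.04  0.01] w 0.0854 tilt -1.0
tx 0.0027 ty 0.0716 tz -0.0007 roll 0.0004  rows>=1.4
top [102. 100.] 133 hsv [15. 93. 41.] xy [786. 855.] size [ 42. 205.] long axis deg 171.3 z 44
top [ 70. 114.] 82 hsv [15. 97. 46.] xy [665. 955.] size [ 25. 126.] long axis deg 102.1 z 42
top [158. 132.] 448 hsv [ 22. 121. 157.] xy [683. 575.] size [105. 222.] long axis deg 88.7 z 42
top [131. 185.] 136 hsv [ 96. 118.  20.] xy [473. 590.] size [ 72. 110.] long axis deg 10.3 z 39
top [300. 204.] 449 hsv [104.  41.  97.] xy [578. -46.] size [138. 248.] long axis deg 30.9 z 38
top [213. 181.] 183 hsv [ 18. 144. 173.] xy [552. 296.] size [55. 67.] long axis deg 111.3 z 45
top [268. 214.] 594 hsv [106.  39.  48.] xy [502.  61.] size [126. 258.] long axis deg 38.2 z 37
top [150. 215.] 251 hsv [ 89. 255. 171.] xy [360. 452.] size [53. 70.] long axis d
[... 1075 characters left out ...]
 axis deg 113.1 z 44
side [271. 272.] 307 hsv [ 19. 123. 221.] xy [409. 284.] size [54. 73.] long axis deg 74.8 z 44
side [195. 286.] 335 hsv [ 29. 255. 252.] xy [615. 413.] size [55. 70.] long axis deg 48.5 z 44
side [237. 298.] 337 hsv [ 19. 122. 222.] xy [473. 411.] size [50. 75.] long axis deg 108.0 z 44
side [267. 320.] 384 hsv [ 89. 255. 210.] xy [359. 456.] size [51. 75.] long axis deg 131.1 z 44
side [215. 357.] 253 hsv [106.  57.  37.] xy [456. 616.] size [ 62. 122.] long axis deg 41.5 z 38
side [336.  32.] 517 hsv [ 19.  35. 180.] xy [  665. -1444.] size [ 51. 870.] long axis deg 0.3 z 75
side [207. 347.] 93 hsv [107.  55.  93.] xy [476. 610.] size [24. 55.] long axis deg 43.5 z 74
```

```bash
python3 -m pendant '1 .003 .04 -.001 0;1 .003 .071 -.001 0;1 .003 .071 -.001 0;1 .003 .071 -.001 0;0 .003 .071 -.001 0;0 .003 .071 -.001 0;0 .003 .071 -.001 0;0 .003 .071 -.001 0' 40
python3 -m pendant '0 0 0 0 0;0 0 0 0 0;0 0 -.04 0 0;0 0 -.08 0 0;0 0 -.12 0 0;0 0 -.15 0 0;0 0 -.15 0 0;0 0 -.15 0 0'
python3 -c "
from h import *
show()
chain((.425,.17,.18,38),(.4427,.028,.18,82.8))"
```

```text
clock: 35.3
tcp_pos: [0.4093, 0.2829, 0.0298]
ee_rot: [-0.703, 0.073, -0.074, 0.704]
contact_force: [-2.0, -0.5, 7.4]
width: 0.0496
clock: 36.1
tcp_pos: [0.4087, 0.2824, 0.179]
ee_rot: [-0.703, 0.073, -0.074, 0.704]
contact_force: [0.1, -0.4, -0.9]
width: 0.0491
t 36.1 tcp [  0.4087   0.2824   0.179  -11.9656] j1,j7 [-1.23  0.06  0.56  1.95 -0.04  1.14 -0.86] F [ 0.1 -0.4 -0.9] Mz [-0.02  0.01  0.  ] w 0.0491 tilt -1.0
tx 0.0392 ty -0.0010 tz -0.1066 roll -0.8721  rows>=5.8
tx -0.0735 ty -0.0000 tz -0.1228 roll -0.7819  rows>=5.2
```

```bash
python3 -m pendant '0 .039 0 -.107 -.872;0 .039 0 -.107 -.872;0 .039 0 -.107 -.872;0 .039 0 -.107 -.872;0 .039 0 -.107 -.872;0 .039 0 -.107 -.872;0 .039 0 -.107 -.872;0 .039 0 -.107 -.872' >/dev/null
python3 -m pendant '0 -.0735 0 -.123 -.782;0 -.0735 0 -.123 -.782;0 -.0735 0 -.123 -.782;0 -.0735 0 -.123 -.782;0 -.0735 0 -.123 -.782;0 -.0735 0 -.123 -.782;0 -.0735 0 -.123 -.782;0 -.0735 0 -.123 -.782' >/dev/null
python3 -c "
from h import *
show()
chain((.4427,.028,.075,82.8),(.4427,.028,.061,82.8))"
```

```text
t 37.7 tcp [4.42200e-01 2.72000e-02 1.78100e-01 8.25622e+01] j1,j7 [-1.06 -0.12  0.86  2.07  0.1   1.15  1.2 ] F [ 0.2  0.5 -0.9] Mz [ 0.01 -0.03 -0.05] w 0.0495 tilt -1.0
tx 0.0008 ty 0.1031 tz -0.0004 roll -0.0042  rows>=2.1
tx 0.0000 ty 0.0140 tz 0.0000 roll 0.0000  rows>=0.3
```

```bash
python3 -m pendant '0 0 .04 0 -.004;0 0 .08 0 -.004;0 0 .095 0 -.004;0 0 .105 0 -.004;0 0 .109 0 -.004;0 0 .113 0 -.004;0 0 .117 0 -.004;0 0 .117 0 -.004'
python3 -m pendant '0 0 0 0 0;0 0 0 0 0;0 0 0 0 0;0 0 0 0 0;0 0 0 0 0;0 0 0 0 0;0 0 0 0 0;0 0 0 0 0'
python3 -c "
from h import *
show()"
```

```text
clock: 38.5
tcp_pos: [0.4425, 0.0273, 0.0615]
ee_rot: [-0.53, -0.469, 0.468, 0.53]
contact_force: [0.4, -0.1, -0.5]
width: 0.0493
clock: 39.3
tcp_pos: [0.4424, 0.0271, 0.0613]
ee_rot: [0.53, 0.469, -0.469, -0.529]
contact_force: [-0.5, 0.2, -0.6]
width: 0.0493
t 39.3 tcp [4.42400e-01 2.71000e-02 6.13000e-02 8.30228e+01] j1,j7 [-1.02  0.15  0.93  2.19 -0.15  0.87  1.45] F [-0.5  0.2 -0.6] Mz [-0.    0.   -0.03] w 0.0493 tilt -1.0
```

```bash
python3 -m pendant '0 0 .001 0 0;.7 0 .001 0 0;1 0 .001 0 0;1 0 .001 0 0;1 0 -.05 0 0;1 0 -.10 0 0;1 0 -.13 0 0;1 0 -.13 0 0'
python3 -c "
from h import *
show()
chain((.5495,.3,.19,22.5))"
```

```text
clock: 40.1
tcp_pos: [0.4447, 0.0277, 0.1953]
ee_rot: [0.53, 0.471, -0.466, -0.529]
contact_force: [0.6, 0.1, 0.2]
width: 0.0856
t 40.1 tcp [4.44700e-01 2.77000e-02 1.95300e-01 8.30163e+01] j1,j7 [-1.13 -0.16  0.91  2.05  0.13  1.19  1.17] F [0.6 0.1 0.2] Mz [ 0.01 -0.01 -0.01] w 0.0856 tilt -1.0
tx 0.2830 ty 0.0053 tz -0.0709 roll 1.0562  rows>=7.0
```

```bash
python3 -m pendant '1 .283 0 -.071 1.056;1 .283 0 -.071 1.056;1 .283 0 -.071 1.056;1 .283 0 -.071 1.056;1 .283 0 -.071 1.056;1 .283 0 -.071 1.056;1 .283 0 -.071 1.056;1 .283 0 -.071 1.056' >/dev/null
python3 -m pendant '1 0 .03 0 0;1 0 .06 0 0;1 0 .09 0 0;1 0 .09 0 0;1 0 .09 0 0;1 0 .09 0 0;1 0 .09 0 0;1 0 .09 0 0' >/dev/null
python3 - <<'E'
from meas import *
show()
chain((.5495,.3,.029,22.5))
for n in("top","side"):
    im,d=arm.read_camera(n); blanks(n,im,d); cv2.imwrite(f"pics/{n}5.png",im)
E
```

```text
t 41.7 tcp [ 0.5477  0.2997  0.1025 22.5432] j1,j7 [-1.21  0.51  0.84  1.73 -0.43  1.09  0.16] F [0.1 0.4 0.3] Mz [ 0.   -0.01 -0.06] w 0.085 tilt -1.0
tx 0.0017 ty 0.0735 tz -0.0004 roll 0.0008  rows>=1.5
top [ 89. 107.] 198 hsv [17. 94. 44.] xy [731. 899.] size [ 89. 260.] long axis deg 138.8 z 42
top [149. 128.] 228 hsv [ 22. 123. 159.] xy [704. 619.] size [ 65. 121.] long axis deg 92.4 z 44
top [191. 164.] 72 hsv [ 30. 255. 206.] xy [600. 400.] size [34. 40.] long axis deg 47.8 z 45
top [294. 208.] 633 hsv [104.  40. 102.] xy [559. -40.] size [174. 277.] long axis deg 18.3 z 37
top [214. 183.] 148 hsv [ 18.  146.  173.5] xy [550. 295.] size [56. 67.] long axis deg 110.7 z 45
top [258. 200.] 287 hsv [106.  39.  48.] xy [542. 109.] size [106. 131.] long axis deg 32.1 z 37
top [181. 192.] 106 hsv [ 18. 146. 173.] xy [481. 384.] size [28. 58.] long axis deg 17.1 z 44
top [338. 220.] 85 hsv [ 19. 255. 179.] xy [ 546. -185.] size [31. 52.] long axis deg 73.4 z 45
top [266. 238.] 96 hsv [ 90.   66.5 109. ] xy [400.  38.] size [54. 91.] long axis deg 51.2 z 38
top [226. 237.] 110 hsv [ 1
[... 1327 characters left out ...]
 deg 107.3 z 44
side [267. 320.] 386 hsv [ 89.  255.  210.5] xy [359. 456.] size [51. 74.] long axis deg 130.3 z 44
side [215. 357.] 246 hsv [106.   55.5  35.5] xy [456. 617.] size [ 58. 123.] long axis deg 42.2 z 38
side [343.  32.] 525 hsv [ 19.  35. 181.] xy [  635. -1443.] size [ 54. 869.] long axis deg 0.0 z 74
side [276. 188.] 207 hsv [ 19. 123. 220.] xy [517. -71.] size [53. 77.] long axis deg 82.0 z 74
side [265. 203.] 71 hsv [120.  23.  35.] xy [525.  22.] size [18. 61.] long axis deg 35.7 z 73
side [288. 210.] 239 hsv [ 19. 120. 221.] xy [437.  27.] size [57. 71.] long axis deg 172.2 z 74
side [207. 347.] 88 hsv [107.  55.  93.] xy [476. 610.] size [26. 55.] long axis deg 43.7 z 73
```

```bash
python3 -m pendant '1 .001 .04 0 0;1 .001 .073 0 0;1 .001 .073 0 0;1 .001 .073 0 0;0 .001 .073 0 0;0 .001 .073 0 0;0 .001 .073 0 0;0 .001 .073 0 0' 40
python3 -m pendant '0 0 0 0 0;0 0 0 0 0;0 0 -.04 0 0;0 0 -.08 0 0;0 0 -.12 0 0;0 0 -.15 0 0;0 0 -.15 0 0;0 0 -.15 0 0'
python3 -c "
from h import *
show()
chain((.541,.1043,.18,-7.2))"
```

```text
clock: 42.6
tcp_pos: [0.5491, 0.3004, 0.03]
ee_rot: [-0.693, -0.139, 0.137, 0.694]
contact_force: [-0.4, -0.2, 6.3]
width: 0.0492
clock: 43.4
tcp_pos: [0.5483, 0.3001, 0.1791]
ee_rot: [-0.693, -0.139, 0.138, 0.694]
contact_force: [-0.1, 0.4, -1.5]
width: 0.0488
t 43.4 tcp [ 0.5483  0.3001  0.1791 22.5289] j1,j7 [-1.25  0.44  0.89  1.65 -0.36  1.22  0.11] F [-0.1  0.4 -1.5] Mz [-0.   -0.04  0.01] w 0.0488 tilt -1.0
tx -0.0817 ty -0.0009 tz -0.1781 roll 0.5189  rows>=3.9
```

```bash
python3 -m pendant '0 -.082 0 -.178 .519;0 -.082 0 -.178 .519;0 -.082 0 -.178 .519;0 -.082 0 -.178 .519;0 -.082 0 -.178 .519;0 -.082 0 -.178 .519;0 -.082 0 -.178 .519;0 -.082 0 -.178 .519' >/dev/null
python3 -c "
from h import *
show()
chain((.541,.1043,.061,-7.2))"
```

```text
t 44.2 tcp [ 0.5403  0.1055  0.1778 -7.0673] j1,j7 [-1.2   0.31  1.11  1.84 -0.3   1.18 -0.12] F [-0.4  0.3  0. ] Mz [ 0.01 -0.06  0.02] w 0.0495 tilt -1.0
tx 0.0009 ty 0.1168 tz -0.0011 roll 0.0023  rows>=2.3
```

```bash
python3 -m pendant '0 .001 .04 -.001 0;0 .001 .08 -.001 0;0 .001 .095 -.001 0;0 .001 .105 -.001 0;0 .001 .109 -.001 0;0 .001 .113 -.001 0;0 .001 .117 -.001 0;0 .001 .117 -.001 0'
python3 -m pendant '0 0 0 0 0;0 0 0 0 0;0 0 0 0 0;0 0 0 0 0;0 0 0 0 0;0 0 0 0 0;0 0 0 0 0;0 0 0 0 0' >/dev/null
python3 -c "
from h import *
show()"
```

```text
clock: 45.0
tcp_pos: [0.5417, 0.1031, 0.0617]
ee_rot: [-0.706, 0.044, -0.045, 0.706]
contact_force: [-0.3, -0.7, -0.9]
width: 0.0496
t 45.8 tcp [ 0.5414  0.1028  0.0613 -7.2215] j1,j7 [-1.06  0.47  0.98  1.94 -0.47  0.98  0.01] F [ 0.5 -0.7 -0.8] Mz [-0.   -0.02  0.01] w 0.0493 tilt -1.0
```

```bash
python3 -m pendant '0 0 .001 0 0;.7 0 .001 0 0;1 0 .001 0 0;1 0 .001 0 0;1 0 -.05 0 0;1 0 -.10 0 0;1 0 -.13 0 0;1 0 -.13 0 0' >/dev/null
python3 -c "
from h import *
show()
chain((.474,.410,.19,18))"
```

```text
t 46.6 tcp [ 0.5438  0.103   0.1956 -7.2361] j1,j7 [-1.22  0.29  1.13  1.82 -0.29  1.2  -0.13] F [ 0.3  0.5 -0.7] Mz [0.   0.02 0.01] w 0.0856 tilt -1.0
tx -0.1079 ty 0.0056 tz 0.2958 roll -0.4405  rows>=6.3
```

```bash
python3 -m pendant '1 -.108 0 .296 -.44;1 -.108 0 .296 -.44;1 -.108 0 .296 -.44;1 -.108 0 .296 -.44;1 -.108 0 .296 -.44;1 -.108 0 .296 -.44;1 -.108 0 .296 -.44;1 -.108 0 .296 -.44' >/dev/null
python3 -m pendant '1 0 .03 0 0;1 0 .06 0 0;1 0 .09 0 0;1 0 .09 0 0;1 0 .09 0 0;1 0 .09 0 0;1 0 .09 0 0;1 0 .09 0 0' >/dev/null
python3 - <<'E'
from meas import *
show()
chain((.474,.41,.029,18))
for n in("top","side"):
    im,d=arm.read_camera(n); blanks(n,im,d)
E
```

```text
t 48.2 tcp [ 0.472   0.4104  0.1025 17.992 ] j1,j7 [-1.43  0.52  0.85  1.73 -0.43  1.09 -0.13] F [-0.  -0.4  0.3] Mz [ 0.02  0.01 -0.  ] w 0.0847 tilt -1.0
tx 0.0018 ty 0.0735 tz -0.0010 roll -0.0001  rows>=1.5
top [ 91. 105.] 222 hsv [16.  92.5 44. ] xy [747. 891.] size [ 94. 274.] long axis deg 147.4 z 43
top [179. 138.] 281 hsv [ 22. 116. 159.] xy [692. 492.] size [ 91. 116.] long axis deg 94.4 z 42
top [190. 160.] 224 hsv [ 30. 255. 204.] xy [618. 409.] size [51. 77.] long axis deg 49.5 z 45
top [292. 187.] 279 hsv [104.  39.  98.] xy [617.  17.] size [120. 128.] long axis deg 94.6 z 37
top [179. 191.] 177 hsv [ 18. 145. 172.] xy [481. 398.] size [54. 56.] long axis deg 17.3 z 44
top [155. 215.] 151 hsv [ 89. 255. 170.] xy [367. 445.] size [51. 58.] long axis deg 41.4 z 44
top [337. 220.] 81 hsv [ 19. 255. 189.] xy [ 545. -181.] size [28. 56.] long axis deg 64.8 z 44
top [226. 238.] 137 hsv [ 11. 255. 171.] xy [362. 165.] size [63. 64.] long axis deg 127.5 z 36
top [261. 195.] 276 hsv [ 18. 145. 175.] xy [541.  99.] size [55. 74.] long axis deg 86.3 z 75
top [306. 214.] 293 hsv [
[... 832 characters left out ...]
xis deg 49.9 z 44
side [237. 298.] 343 hsv [ 19. 123. 221.] xy [473. 411.] size [51. 71.] long axis deg 108.9 z 44
side [267. 320.] 387 hsv [ 89. 255. 210.] xy [360. 457.] size [51. 73.] long axis deg 130.8 z 44
side [216. 357.] 239 hsv [107.  55.  37.] xy [457. 617.] size [ 60. 122.] long axis deg 41.2 z 39
side [340.  32.] 547 hsv [ 18.  35. 180.] xy [  650. -1442.] size [ 49. 899.] long axis deg 179.7 z 74
side [288. 210.] 243 hsv [ 19. 121. 220.] xy [438.  27.] size [61. 72.] long axis deg 172.5 z 74
side [255. 220.] 168 hsv [ 19. 124. 219.] xy [533. 104.] size [43. 73.] long axis deg 79.1 z 74
side [207. 347.] 96 hsv [107.  55.  93.] xy [476. 607.] size [30. 60.] long axis deg 46.8 z 74
```

```bash
python3 -m pendant '1 .001 .04 -.001 0;1 .001 .073 -.001 0;1 .001 .073 -.001 0;1 .001 .073 -.001 0;0 .001 .073 -.001 0;0 .001 .073 -.001 0;0 .001 .073 -.001 0;0 .001 .073 -.001 0' 40
python3 -m pendant '0 0 0 0 0;0 0 0 0 0;0 0 -.04 0 0;0 0 -.08 0 0;0 0 -.12 0 0;0 0 -.16 0 0;0 0 -.16 0 0;0 0 -.16 0 0'
python3 -c "
from h import *
show()
chain((.58,.17,.19,60),(.6173,.006,.18,82.8))"
```

```text
clock: 49.1
tcp_pos: [0.4735, 0.4102, 0.03]
ee_rot: [-0.698, -0.111, 0.11, 0.699]
contact_force: [-1.0, -0.6, 6.2]
width: 0.0492
clock: 49.9
tcp_pos: [0.473, 0.4099, 0.1896]
ee_rot: [-0.698, -0.111, 0.11, 0.699]
contact_force: [-1.1, 0.4, -1.3]
width: 0.0498
t 49.9 tcp [ 0.473   0.4099  0.1896 17.9992] j1,j7 [-1.47  0.43  0.91  1.64 -0.36  1.24 -0.18] F [-1.1  0.4 -1.3] Mz [-0.    0.01  0.  ] w 0.0498 tilt -1.0
tx 0.0276 ty -0.0004 tz -0.2612 roll -0.7331  rows>=5.3
tx -0.1234 ty 0.0100 tz -0.1143 roll -0.3979  rows>=3.4
```

```bash
python3 -m pendant '0 .028 0 -.261 -.733;0 .028 0 -.261 -.733;0 .028 0 -.261 -.733;0 .028 0 -.261 -.733;0 .028 0 -.261 -.733;0 .028 0 -.261 -.733;0 .028 0 -.261 -.733;0 .028 0 -.261 -.733' >/dev/null
python3 -m pendant '0 -.123 .01 -.114 -.398;0 -.123 .01 -.114 -.398;0 -.123 .01 -.114 -.398;0 -.123 .01 -.114 -.398;0 -.123 .01 -.114 -.398;0 -.123 .01 -.114 -.398;0 -.123 .01 -.114 -.398;0 -.123 .01 -.114 -.398' >/dev/null
python3 -c "
from h import *
show()
chain((.6173,.006,.061,82.8))"
```

```text
t 51.5 tcp [6.17000e-01 8.90000e-03 1.78100e-01 8.29709e+01] j1,j7 [-0.7   0.39  0.78  1.67 -0.29  1.21  1.6 ] F [ 0.7 -0.2 -1.4] Mz [ 0.01  0.04 -0.02] w 0.0494 tilt -1.0
tx -0.0028 ty 0.1171 tz -0.0006 roll 0.0030  rows>=2.3
```

```bash
python3 -m pendant '0 -.003 .03 -.001 .003;0 -.003 .06 -.001 .003;0 -.003 .09 -.001 .003;0 -.003 .1 -.001 .003;0 -.003 .108 -.001 .003;0 -.003 .113 -.001 .003;0 -.003 .117 -.001 .003;0 -.003 .117 -.001 .003'
python3 -m pendant '0 0 0 0 0;0 0 0 0 0;0 0 0 0 0;0 0 0 0 0;0 0 0 0 0;0 0 0 0 0;0 0 0 0 0;0 0 0 0 0' >/dev/null
python3 -c "
from h import *
show()"
```

```text
clock: 52.3
tcp_pos: [0.6181, 0.0033, 0.0617]
ee_rot: [0.531, 0.467, -0.467, -0.531]
contact_force: [-0.0, -0.3, -1.0]
width: 0.0497
t 53.1 tcp [6.17800e-01 3.20000e-03 6.13000e-02 8.26189e+01] j1,j7 [-0.63  0.52  0.72  1.77 -0.4   1.    1.68] F [ 0.   0.2 -0.7] Mz [ 0.05 -0.    0.04] w 0.0495 tilt -1.0
```

```bash
python3 -m pendant '0 .001 .001 0 0;.7 .001 .001 0 0;1 .001 .001 0 0;1 .001 .001 0 0;1 .001 -.05 0 0;1 .001 -.10 0 0;1 .001 -.15 0 0;1 .001 -.17 0 0' >/dev/null
python3 -c "
from h import *
show()
chain((.48,.42,.24,50))"
python3 -m pendant '1 .32 0 .38 .5;1 .32 0 .38 .5;1 .32 0 .38 .5;1 .32 0 .38 .5;1 .32 0 .38 .5;1 .32 0 .38 .5;1 .32 0 .38 .5;1 .32 0 .38 .5' >/dev/null
python3 idx.py 6; python3 - <<'E'
from meas import *
for n in("top","side"):
    im,d=cv2.imread(f"pics/{n}6.png"),np.load(f"{n}6.npy"); blanks(n,im,d); knob(n,d)
    c=proj(n,[.5,-.03,.05])[0].astype(int); cv2.imwrite(f'pics/f{n}.png',cv2.resize(im[c[1]-50:c[1]+60,c[0]-50:c[0]+70],(400,367),interpolation=cv2.INTER_CUBIC))
cv2.imwrite('pics/f.png',np.hstack([cv2.imread('pics/ftop.png'),cv2.imread('pics/fside.png')]))
E
```

```text
t 53.9 tcp [6.19500e-01 3.50000e-03 2.36500e-01 8.25773e+01] j1,j7 [-0.72  0.34  0.81  1.6  -0.26  1.31  1.58] F [ 1.   0.1 -0.5] Mz [-0.07 -0.04 -0.01] w 0.0854 tilt -1.0
tx 0.3950 ty -0.0035 tz 0.1922 roll 0.5686  rows>=8.8
t 54.7 tcp [ 0.3675  0.2774  0.2321 53.9627] j1,j7 [-1.38 -0.09  0.61  1.95  0.05  1.26  0.15] F [ 1.   1.9 -0.5] Mz [ 0.06 -0.03  0.04] w 0.0855 tilt -1.0
top blue 6 [242.2 202.7] ang -262.56 r 0.145
top blue 6 [243.5 222. ] ang -231.73 r 0.144
top blue 4 [256.  237.8] ang -200.98 r 0.142
top blue 7 [275.6 246.1] ang -170.46 r 0.143
top red 5 [297.2 243.6] ang -139.98 r 0.143
side red 7 [292.3 192.4] ang -116.48 r 0.143
top [ 91. 105.] 233 hsv [16. 98. 42.] xy [752. 898.] size [107. 282.] long axis deg 147.0 z 42
top [143. 124.] 79 hsv [ 22. 131. 149.] xy [716. 644.] size [46. 71.] long axis deg 99.0 z 41
top [190. 137.] 68 hsv [ 22.  114.5 159. ] xy [719. 453.] size [44. 55.] long axis deg 57.9 z 39
top [131. 184.] 137 hsv [105. 149.  18.] xy [474. 590.] size [ 71. 111.] long axis deg 9.1 z 39
top [273. 215.] 530 hsv [103.   42.  113.5] xy [510.  59.] size [18
[... 1419 characters left out ...]
is deg 50.2 z 44
side [267. 320.] 385 hsv [ 89. 255. 207.] xy [359. 457.] size [51. 74.] long axis deg 130.6 z 44
side [215. 357.] 234 hsv [106.  54.  32.] xy [457. 617.] size [ 62. 122.] long axis deg 41.7 z 38
side [333.  31.] 465 hsv [ 18.  36. 177.] xy [  686. -1441.] size [ 64. 825.] long axis deg 178.4 z 74
side [244. 195.] 221 hsv [ 19. 122. 217.] xy [614.   5.] size [61. 72.] long axis deg 178.1 z 74
side [264. 204.] 62 hsv [120.   23.   32.5] xy [529.  24.] size [15. 52.] long axis deg 31.0 z 74
side [253. 218.] 251 hsv [ 19. 123. 217.] xy [540. 102.] size [56. 80.] long axis deg 84.8 z 74
side [207. 347.] 96 hsv [107.  56.  91.] xy [476. 610.] size [26. 55.] long axis deg 43.7 z 74
```

View pics/f.png

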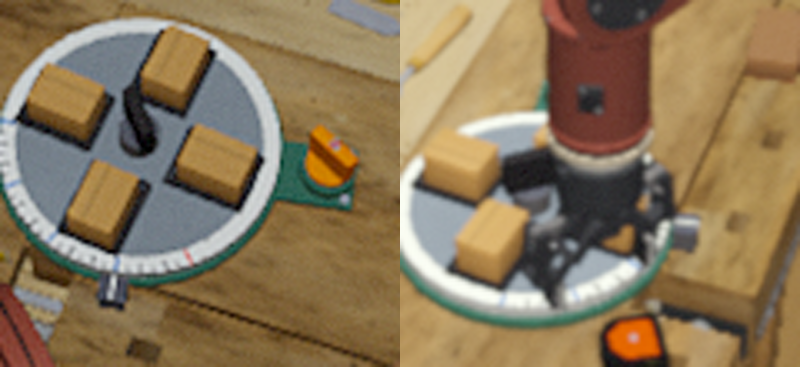

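View pics/idx6.png

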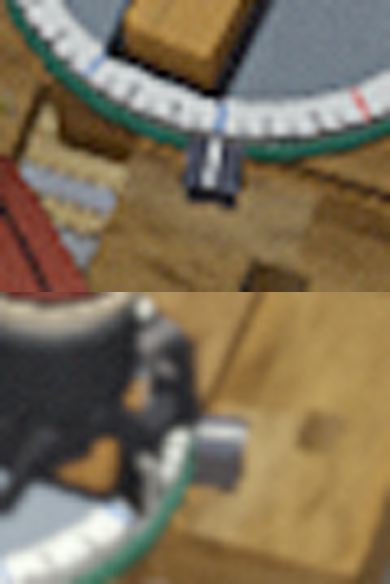

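All four blanks sit in pockets with their tops at about 74–75 mm. The tick now at top crop (220,112) shows the table has crept about +1.2°. The arm hides the side view, so I'll clear it and measure the reading once more at subpixel level.

```bash
python3 -m pendant '1 .1 -.03 .3 0;1 .1 -.03 .3 0;1 .1 -.03 .3 0;1 .1 -.03 .3 0;1 .1 -.03 .3 0;1 .1 -.03 .3 0;1 .1 -.03 .3 0;1 .1 -.03 .3 0' >/dev/null
python3 - <<'E'
from meas import *
show()
C=np.array([.5305,.0175])
ang=lambda q:np.degrees(np.arctan2(*(q[...,:2]-C).T[::-1]))
def polar(n,im,z,r,a):
    p=np.c_[C[0]+r*np.cos(np.radians(a)),C[1]+r*np.sin(np.radians(a)),np.full(len(a),z)]
    q=proj(n,p).astype(np.float32); return cv2.remap(im,q[:,:1],q[:,1:],cv2.INTER_LINEAR)[:,0].astype(float)
for tag in("0","2","7"):
  for n in("top","side"):
    if tag=="7":
        im,d=arm.read_camera(n); cv2.imwrite(f"pics/{n}7.png",im)
        blanks(n,im,d)
    im=cv2.imread(f"pics/{n}{tag}.png")
    a=np.arange(-190,-150,.25)
    # colored tick: saturation-like excess of blue over red along ring, averaged over r
    s=np.mean([ (lambda c:c[:,0]-c[:,2])(polar(n,im,.03,r,a)) for r in np.arange(.137,.1495,.002)],0)
    w=np.mean([polar(n,im,.031,r,a).min(1) for r in np.arange(.160,.180,.002)],0)
    def peak(x,c):
        k=np.abs(a-c)<6; i=np.argmax(np.where(k,x,-1e9)); k=np.abs(a-a[i])<2.5; y=np.clip(x[k]-(x[k].min()),0,None); return (a[k]*y).sum()/y.sum()
    t=peak(s,-171.5); x=peak(w,-171.5); print(tag,n,"tick",round(t,2),"index",round(x,2),"diff tick-index",round(t-x,2))
E
```

```text
t 55.6 tcp [ 0.183   0.5355  0.2612 54.2162] j1,j7 [-1.64  0.16  0.36  1.67 -0.06  1.33 -0.32] F [0.4 0.  0.1] Mz [-0.04 -0.07  0.02] w 0.0854 tilt -1.0
0 top tick -172.69 index -170.74 diff tick-index -1.94
0 side tick -172.26 index -170.59 diff tick-index -1.67
2 top tick -171.61 index -170.73 diff tick-index -0.87
2 side tick -171.66 index -170.57 diff tick-index -1.09
top [ 89. 106.] 220 hsv [ 17. 100.  41.] xy [746. 898.] size [107. 277.] long axis deg 143.8 z 42
top [164. 135.] 668 hsv [ 22. 119. 151.] xy [682. 547.] size [107. 254.] long axis deg 89.8 z 43
top [190. 160.] 227 hsv [ 30. 255. 199.] xy [617. 408.] size [50. 78.] long axis deg 50.1 z 45
top [131. 184.] 138 hsv [104.  121.   19.5] xy [464. 567.] size [ 62. 121.] long axis deg 158.6 z 40
top [281. 182.] 87 hsv [102.  41. 136.] xy [635.  59.] size [58. 93.] long axis deg 171.9 z 37
top [301. 210.] 336 hsv [100.  49.  98.] xy [550. -46.] size [123. 215.] long axis deg 36.9 z 38
top [258. 209.] 267 hsv [103.  41. 126.] xy [498.  90.] size [126. 139.] long axis deg 26.8 z 37
top [152. 214.] 214 hsv [ 89. 255. 166.] xy [
[... 2000 characters left out ...]
77.] xy [  650. -1439.] size [ 60. 898.] long axis deg 179.8 z 74
side [276. 188.] 204 hsv [ 19.  124.  216.5] xy [518. -71.] size [56. 77.] long axis deg 83.3 z 75
side [244. 195.] 220 hsv [ 19. 122. 217.] xy [615.   3.] size [58. 78.] long axis deg 169.8 z 74
side [265. 203.] 72 hsv [120.  24.  34.] xy [525.  22.] size [17. 60.] long axis deg 35.4 z 73
side [288. 211.] 230 hsv [ 19. 122. 216.] xy [437.  28.] size [59. 70.] long axis deg 175.0 z 74
side [253. 218.] 245 hsv [ 19. 124. 217.] xy [539. 103.] size [53. 79.] long axis deg 81.9 z 74
side [207. 347.] 93 hsv [107.  55.  91.] xy [476. 611.] size [27. 55.] long axis deg 43.9 z 74
7 side tick -178.33 index -164.9 diff tick-index -13.43
```

```bash
python3 -c "
from h import *
show(); print(arm.finish_job())"
```

```text
t 55.7 tcp [ 0.1863  0.5329  0.2614 53.9244] j1,j7 [-1.64  0.15  0.36  1.67 -0.05  1.33 -0.32] F [ 0.7 -0.5 -0.2] Mz [-0.04 -0.06 -0.01] w 0.0855 tilt -1.0
the job is handed in; nothing more can be done
None
```

The jig is set to 30° with its knob tight, all four blanks are in pockets, and I handed the job in at 55.7 s. No verdict was reported.

**What I did:**
- Slackened the knob to its stop; the moment rose to about −2.5 N m there.
- Turned the table from about 58° to about 29°.
- Tightened the knob through one click: the torque rose to +0.15 N m and then changed sign. The bar came to rest at about 60°, near where a single click should leave it.
- Laid each blank in a pocket of its own.

**Last checks:**
- **Scale:** about 30.1° in the top view. The table crept about +1.1° between tightening and the last check, most likely when the first blank touched a pocket lip; I lifted it and set it down again.
- **Blanks:** tops at 74–75 mm, lying along the pockets, within about 4 mm of the computed pocket centres in the side view.
- **Tape measure and cork:** the tape had not moved. I saw no sign that the cork had moved, but it was often only partly in view.
- **Robot:** clear of everything.

**What failed or disagreed:**
- The last side-view scale reading was unusable, probably because the arm was in the way. The two views had agreed to about 0.3° before that.
- The top view reads y about 5 mm lower than the side view.
- The first grasp of the right-hand blank closed above it and was redone.
- One blank was knocked about 3 cm aside early in the run. I re-measured it before picking it up.

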